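# Fit the rail carrier and clamp it against its bumper

### The arm

A 6-joint arm with a two-finger parallel gripper is mounted at the origin on the work surface. World frame = base frame: x ahead of the robot, y to its left, z up, the work surface at z = 0. Lengths are in m, angles in rad, forces in N, time in s.
With the tool pointing down it reaches from about 0.225 to 0.875 m from the base axis. Payload 3.4 kg.
Tool frame: the origin (TCP) lies between the finger pads; the fingertips stand 8 mm ahead of it and the grasp point (between the pads) lies 11 mm behind it; z points along the fingers, y is the line along which they close (so a half turn about z gives the same grasp; the last joint's range is limited). The gripper opens to 85 mm and grips with 20 to 120 N. Pads are 22 mm wide; open, the fingers measure 114 mm over their backs; the gripper's body (76 mm by 85 mm) begins 54 mm behind the grasp point. The pads swing forward as they close: fully open they stand 13 mm farther back than shut.
Start: joints at [1.059, 0.276, 1.505, -0, 1.361, -0.121], TCP at [0.219, 0.532, 0.202] pointing down, gripper open.
Joint ranges: [-2.89, 2.89], [-0.75, 2.08], [0.22, 2.7], [-1.18, 4.32], [0.11, 2.71], [-2.7, 2.7]. Speed limits (rad/s): [2.57, 2.57, 3.14, 3.14, 3.14, 3.14].

### API

Orientations are given as a unit quaternion [w, x, y, z].
In Python, from rig import manip, optics, finder gives the robot as it stands.
- The arm moves only by the tool servo_tool, never from a script. Its argument "increments" is a list of rows, each a list of 7 numbers: the shift along the tool's x, y, z in cm, then the turn, a rotation vector about the tool's x, y, z in degrees, then the closure, from -1 (fully open) to 1 (shut). In form: [[x, y, z, rx, ry, rz, gripper], ...]. A call has exactly 5 rows; each row shifts and turns the commanded pose from where the row before left it, along the tool's axes as they then stand; what a row does not reach is not made up. A row lasts 1/10 s, in which the tool goes at most 50 mm and 8.59 degrees, less where a joint would pass 70% of its speed; a pose out of reach is approached as far as the arm can. A call is refused whole if a number of a shift passes 5 or a number of a turn 8.59, either way. A call with a gripper value outside its range is refused whole. The fingers move at their own pace and stop on an object; "squeeze" is the grip in N (left out, the last holds). Time passes only in rows, so rows that do not move let the fingers close, or fill a call up. It gives the time, the measured TCP pose, the force, the opening and the grip force at its end, in the units of the state.
- manip.get_state(): the state, without advancing time (a new reading comes with each control period).
- optics.get_image(name): name is "scene" or "top"; returns the picture (420x560x3 uint8, red, green, blue); there is no depth.
- optics.get_calibration(name): a dict with "fov_y" (degrees; the focal length in pixels is half the picture's height over the tangent of half this angle, whatever the lens; pixels are square), "cx", "cy" (the principal point, pixels), "world_to_cam" (4x4, takes a point from world to camera coordinates). Camera axes: x right, y down, z forward; pixel columns grow to the right and rows downward; lengths in m; the calibration is good to about 2 mm. A picture is of the moment at which its call begins. get_calibration takes no time and is no camera call.
- manip.sign_off(): hands the job in; it is judged then, once.
Trained networks look in the newest picture that a camera, given by its name, has taken for a name from the list of things; names that differ only in an ending like _2 or _b are one class to them, and where a whole thing is asked for, a point or a joint stands for the part that bears it (a point fixed in the world has none). Each returns a list of dicts, best first, with "p" (0 to 1); they miss things now and then, are a little off and sometimes report something else, mostly with a low value. They report only what shows in the picture. A call takes as long as a camera call. They do not tell look-alikes from the thing itself.
- finder.silhouettes(label, camera): "region" (420x560 bool, what is visible of it) and "box" ([centre column, centre row, width, height] in pixels, round what is visible of it).
- finder.tip_of(label, camera): "at" ([column, row] in pixels: a listed point, or the origin of a listed thing).
The state is a dict: "clock": time; "qpos": joint angles; "qd": joint speeds; "effort": joint torques, N m; "position": TCP position; "ee_rot": TCP orientation; "contact_force": force on the tool from outside, world axes, zero at the start; "moment": the same for the moment, N m; "width": finger opening in m; "gripper_force": force on a finger pad.
Only numpy, scipy, OpenCV 4.12 (cv2) and the standard library are available. Lean on these libraries where they do the work, as an engineer would, in place of code of your own. Each camera call takes 0.05 s, during which the arm holds its last target. There are 200 camera calls.

### The job

Pick up the aluminium carrier by its square post and slide it onto the dovetail rail from the rail's free, tapered end, easing it along without forcing it, until you feel it press on the rubber bumper of the rail's stop with some 8 N. Then take hold of the carrier's side clamp knob, press the carrier back against the bumper with it, and keep it pressed (some 8 N, never more than 20 N) while you turn the knob clockwise until it is tight. The carrier must stay clamped with the bumper still a little squeezed, and the other things on the shelf left where they are.

Things in the scene. Friction and masses are not known exactly. Their poses are not given: they have to be found in the camera images.
- rail: fixed dovetail rail, 180 mm long, 60 wide foot 10 high. Origin: centre of its underside, on the shelf. x: slide-on direction, from the free end (x = -90) towards the stop; z up; yaw 1.2 to 1.95 rad. Dovetail: 24 mm wide at 22 above the shelf, widening to 36 at 31, flat top at 34
- rail_entry (a point): free end of the rail, on its centre plane, 34 mm above the shelf; axes as the rail's. Here the dovetail has a tapered nose, 18 mm long: at its very tip 17 mm wide at 22 above the shelf, 27 wide at 31, top at 32
- stop: grey stop block, 22 mm long (x), 60 wide, 64 high, clamped over the rail, somewhere else along it each time. Origin: on the shelf under its middle; axes as the rail's. A screw holds its black rubber bumper, 18 mm diameter, 40 above the shelf on the rail's centre plane, facing the free end: its face is anywhere from 27 to 51 mm before the origin, not measured. It gives 1 mm per 5 N, 6 mm at most
- carriage: loose aluminium carrier, 80 mm long (x), 60 wide, 0.3 to 0.5 kg. Origin: under its middle, level with the undersides of its jaws, on which it stands; z up. Plate 11 to 23 mm above origin, its ends meet the bumper; groove below. On the rail its origin is on the rail's centre plane, 23 mm above the shelf, with 1.3 mm play each side, 2 upwards. Either end may go first; its x starts within 0.9 rad of the rail's
- post (a point): grip point on the carrier's square post, 24 x 24 mm, standing 23 to 55 mm above the carrier's origin; this point is 45 above it, at x = 0, y = -14 of the carrier; axes as the carrier's. Grip it by its faces across x: a finger on its +y face would be near the knob
- clamp_knob: black bar-grip side clamp knob on the carrier's lug, upright axis at x = 0, y = 34.2 mm of the carrier. Origin: on the axis, 23 mm above the carrier's origin; z up, x along the bar. Loose: x within 0.2 rad of the carrier's x. It turns clockwise seen from above, to 1.45 rad at most, stiffly (0.1 N m, more as it bites), and stays where it is left
- knob_grip (a point): middle of the knob's bar, 19.5 mm above the knob's origin; axes as the knob's. Bar 36 mm long (x), 10 thick (y), 24 high, over a 26 diameter disc; 36 mm from the axis to the post's near face. Its cam bites the rail's side from about 0.9 rad on, shifting the carrier 1 to 2 mm sideways; it is tight from 1.3 rad to the end of its turn
- toggle_switch: bystander, sizes in mm: chrome toggle switch on a round steel lamp base, 84 diameter, 55 high; origin under its centre
- connector: bystander, sizes in mm: teal connector housing 46 x 24 x 24; origin under its centre
- enclosure_lid: bystander, sizes in mm: gray enclosure lid 80 x 120 x 16; origin under its centre
- bumper_foot: bystander, sizes in mm: small red silicone foot, 24 diameter, 10 high; origin under its centre
- bus_bar: bystander, sizes in mm: tinned copper bus bar 130 (x) x 20 x 6; origin under its centre
- board: bystander, sizes in mm: circuit board 90 x 70, 13 high; origin under its centre
- driver: bystander, sizes in mm: screwdriver 150 long; origin under it
Mind the look-alikes: they are no part of the job. What is shaped like the carriage but orange or turquoise is not meant.

How it is judged:
On the way, in this order (a step that is already met when the one before it is completed fails the run):
1. the carrier is on the rail with its whole length (y of carriage in the frame of rail between -0.004 and 0.004 m and z of carriage in the frame of rail between 0.02 and 0.027 m and angle between the x axis of carriage and the x axis of rail, either way round below 0.06 rad and angle between carriage's own z axis and vertical below 0.08 rad and x of carriage in the frame of rail above -0.048 m), for 0.1 s.
2. the carrier is pressed home on the bumper with more than 4 N (y of carriage in the frame of rail between -0.004 and 0.004 m and z of carriage in the frame of rail between 0.02 and 0.027 m and angle between the x axis of carriage and the x axis of rail, either way round below 0.06 rad and angle between carriage's own z axis and vertical below 0.08 rad and contact force between carriage and stop above 4 N), for 0.2 s.
3. the clamp knob is turned tight with the carrier touching the bumper (y of carriage in the frame of rail between -0.004 and 0.004 m and z of carriage in the frame of rail between 0.02 and 0.027 m and angle between the x axis of carriage and the x axis of rail, either way round below 0.06 rad and angle between carriage's own z axis and vertical below 0.08 rad and contact force between carriage and stop above 0.5 N and contact force between clamp_knob and rail above 5 N and angle between the x axis of clamp_knob and the x axis of carriage, either way round above 1 rad), for 0.2 s.
At the end, for the whole second after the job is handed in: The carrier sits level on the rail with its whole length (within 4 mm and 0.06 rad of the rail's line), its end still touching the bumper (over 0.5 N), at rest; the clamp knob is turned over 1.0 rad from the carrier's length and its cam presses the rail with over 5 N (all of step 3 and linear speed of carriage below 0.01 m/s).
It fails at once if the bumper is pressed with more than 20 N (contact force between carriage and stop above 20 N).
It fails at once if the carrier is forced on the rail: over 80 N of contact between them (contact force between carriage and rail above 80 N).
It fails at once if a bystander is moved more than 25 mm (distance of any of toggle_switch, connector, enclosure_lid, bumper_foot, bus_bar, board, driver from where it was at the start of the episode above 0.025 m).
It also fails if it takes over 72 s, if anything falls off the work surface, if the arm or the gripper's body presses on something with over 40 N, if the wrist force passes 120 N, or if a joint passes its speed limit or range.

## Working session

There is one attempt and no reset: what is moved stays moved. The work goes in short steps, Python scripts to look and compute and a tool call to move; the robot and the scene stay as the last step left them, time stands still between calls to the robot, and variables do not carry over. Pictures are saved under pics/ and viewed, at most 10 in all, crops included, and the job is handed in when it is done.

Besides the shell and the picture viewer there is one more tool, called after "Emit:" as name(argument=value, ...) on one line, values as JSON. servo_tool: Moves the arm, as the interface text tells. Its arguments: {"type":"object","properties":{"increments":{"type":"array","items":{"type":"array","items":{"type":"number"}}},"squeeze":{"type":"number"}},"required":["increments"]}

```bash
mkdir -p pics; cat > h.py <<'E'
import numpy as np, cv2
from rig import manip, optics, finder
def snap(n,f,crop=None,s=1):
    im=optics.get_image(n)[:,:,::-1]
    if crop: im=im[crop[1]:crop[3],crop[0]:crop[2]]
    cv2.imwrite('pics/'+f,cv2.resize(im,None,fx=s,fy=s,interpolation=cv2.INTER_CUBIC))
def cal(n):
    c=optics.get_calibration(n); f=210/np.tan(np.radians(c['fov_y'])/2)
    return f,c['cx'],c['cy'],np.array(c['world_to_cam'])
def proj(n,p):
    f,cx,cy,T=cal(n); q=T[:3,:3]@np.array(p)+T[:3,3]; return np.array([cx+f*q[0]/q[2],cy+f*q[1]/q[2]])
def ray(n,px,z):
    f,cx,cy,T=cal(n); R=T[:3,:3]; c=-R.T@T[:3,3]; d=R.T@np.array([(px[0]-cx)/f,(px[1]-cy)/f,1]); return c+d*(z-c[2])/d[2]
E
python3 - <<'E'
from h import *
a=optics.get_image('scene')[:,:,::-1];b=optics.get_image('top')[:,:,::-1]
cv2.imwrite('pics/a.png',a);cv2.imwrite('pics/b.png',b)
for l,z in [('rail_entry',.034),('stop',0),('rail',0),('carriage',0),('post',.045),('clamp_knob',.023),('knob_grip',.0425),('toggle_switch',0),('enclosure_lid',0),('board',0),('driver',0)]:
  for c in('top','scene'):
    for d in finder.tip_of(l,c)[:3]: print(l,c,round(d['p'],2),np.round(d['at'],1),ray(c,d['at'],z).round(4))
print(manip.get_state())
for c in('top','scene'):
  f,cx,cy,T=cal(c);print(f,cx,cy,-T[:3,:3].T@T[:3,3])
E
```

```text
rail_entry top 0.9 [190.7 213.2] [0.5207 0.0716 0.034 ]
rail_entry scene 0.84 [335.5 248.2] [0.5151 0.0687 0.034 ]
stop top 0.77 [123.3 192.8] [0.5703 0.2231 0.    ]
stop top 0.3 [134.8 292.5] [0.3595 0.1892 0.    ]
stop scene 0.9 [381.8 314.1] [0.5652 0.2217 0.    ]
rail top 0.65 [154.7 198.9] [0.5569 0.1557 0.    ]
rail scene 0.91 [355.5 288.8] [0.5516 0.1489 0.    ]
carriage top 0.87 [377.2 213.9] [ 0.5226 -0.3265  0.    ]
carriage top 0.76 [317.  202.7] [ 0.5477 -0.1951  0.    ]
carriage top 0.6 [443.6 249.7] [ 0.4438 -0.4681 -0.    ]
carriage scene 0.8 [185.4 127.2] [ 0.4421 -0.458  -0.    ]
carriage scene 0.79 [232.3 203.7] [ 0.5494 -0.1982  0.    ]
carriage scene 0.78 [196.7 169.9] [ 0.5279 -0.3346 -0.    ]
post top 0.96 [456.2 247.9] [ 0.4453 -0.4741  0.045 ]
post top 0.74 [377.7 205.7] [ 0.5336 -0.3153  0.045 ]
post top 0.62 [395.2 137. ] [ 0.6819 -0.3598  0.045 ]
post scene 0.79 [229.1 196.8] [ 0.5609 -0.1931  0.045 ]
post scene 0.65 [179.5 116. ] [ 0.4498 -0.4617  0.045 ]
post scene 0.56 [198.8 166.7] [ 0.5401 -0.3076  0.045 ]
clamp_knob top 0.47 [391.5 220.1] [ 0.5061 -0.
[... 1431 characters left out ...]
5,  0.00045029, -0.00068577,  0.0007098 ,  0.00028142,
        0.00090427]), 'effort': array([ 2.19090070e-04, -4.16667974e+01, -2.46104515e+01, -3.52491825e-04,
        2.78039870e-04, -7.48348498e-06]), 'position': array([0.21905347, 0.53166335, 0.20210723]), 'ee_rot': array([8.88789172e-06, 1.94154192e-01, 9.80971024e-01, 2.15364554e-05]), 'contact_force': array([0.17153296, 0.25373308, 0.57443431]), 'moment': array([-0.00129084, -0.04031831, -0.03382706]), 'gripper_force': 0.0, 'width': 0.0849387938650265}
398.17674720117645 277.5691989144506 209.36883370193715 [ 0.4050335  -0.0793184   0.85324232]
491.18075974415274 274.4509175997386 206.76352938168915 [0.99881536 0.29496319 0.95033928]
```

View pics/a.png

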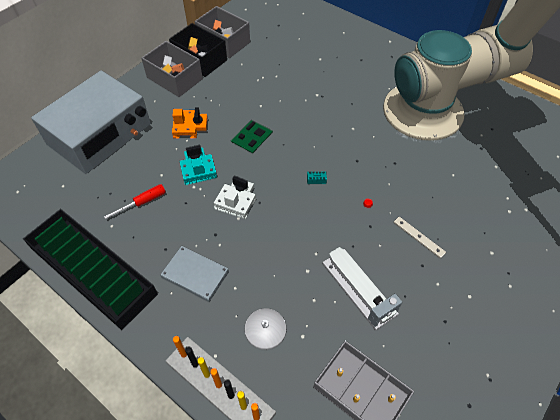

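View pics/b.png

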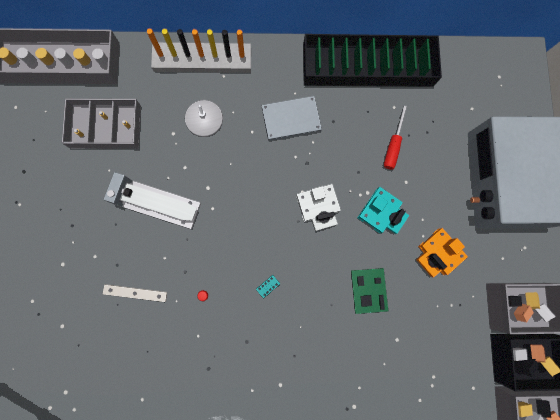

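Candidates shaped like the carrier in the top view are white/aluminium at (319,207), turquoise at (384,211) and orange at (443,253). I choose the white one. The rail runs from its free end at (191,213) to the stop at (116,190).

```bash
python3 - <<'E'
from h import *
b=cv2.imread('pics/b.png');a=cv2.imread('pics/a.png')
r=lambda i,x,y:cv2.resize(i[y:y+75,x:x+100],None,fx=4,fy=4,interpolation=cv2.INTER_CUBIC)
cv2.imwrite('pics/c.png',np.vstack([np.hstack([r(b,275,170),r(b,105,165)]),np.hstack([r(a,185,155),r(a,315,245)])]))
E
```

```text
(no output)
```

View pics/c.png

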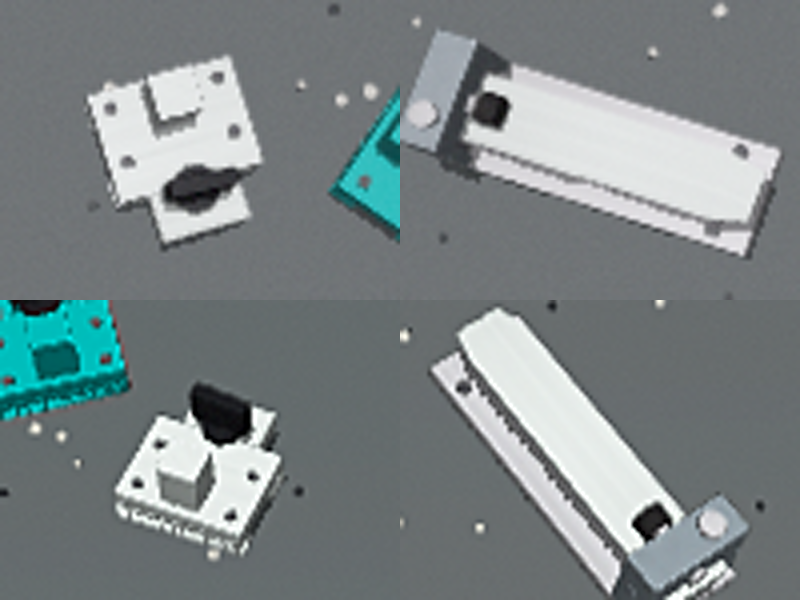

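The crop confirms the white carrier, with the black knob on its -x (near-robot) side and the post on the far side. The rail's nose is at right and the bumper next to the stop.

```bash
python3 - <<'E'
from h import *
from scipy.optimize import least_squares
def fit(obs,x0):
    def w(p,q): c,s=np.cos(p[2]),np.sin(p[2]); return [p[0]+c*q[0]-s*q[1],p[1]+s*q[0]+c*q[1],q[2]]
    f=lambda p:np.concatenate([proj(c,w(p,q))-np.array(px) for c,px,q in obs])
    r=least_squares(f,x0,loss='soft_l1'); return r.x.round(4),r.fun.reshape(-1,2).round(1)
T=lambda x,y:(x/4+275,y/4+170); S=lambda x,y:(x/4+185,(y-300)/4+155)
T2=lambda x,y:((x-400)/4+105,y/4+165); S2=lambda x,y:((x-400)/4+315,(y-300)/4+245)
C=[('top',T(88,97),(.04,-.03,.023)),('top',T(230,57),(-.04,-.03,.023)),('top',T(262,158),(-.04,.03,.023)),
('top',T(148,76),(.012,-.026,.055)),('top',T(191,66),(-.012,-.026,.055)),('top',T(200,107),(-.012,-.002,.055)),('top',T(157,122),(.012,-.002,.055)),
('scene',S(116,492),(-.04,-.03,.023)),('scene',S(245,540),(.04,-.03,.023)),('scene',S(282,456),(.04,.03,.023)),
('scene',S(158,458),(-.012,-.026,.055)),('scene',S(193,470),(.012,-.026,.055)),('scene',S(212,447),(.012,-.002,.055)),('scene',S(178,437),(-.012,-.002,.055))]
print('carrier',*fit(C,[.545,-.196,1.73]))
R=[('top',T2(780,150),(-.09,-.03,.01)),('top',T2(748,257),(-.09,.03,.01)),
('scene',S2(432,370),(-.09,.03,.01)),('scene',S2(460,333),(-.09,.0135,.032)),('scene',S2(495,308),(-.09,-.0135,.032)),('scene',S2(521,317),(-.072,-.018,.034)),('scene',S2(457,350),(-.072,.018,.034) )][:6]
print('rail',*fit(R,[.55,.155,1.25]))
for c in('top','scene'):
    m=finder.silhouettes('rail',c)[0]['region'].astype(np.uint8)
    (cn,_)=cv2.findContours(m,0,2); print(c,m.sum(),cv2.minAreaRect(max(cn,key=len)))
# edge lines of foot (z=.01): top edges
for A,B in[(T2(508,65),T2(780,150)),(T2(470,170),T2(748,257))]:
    a,b=ray('top',A,.01),ray('top',B,.01);print(a,b,np.arctan2(*(a-b)[1::-1]))
a,b=ray('scene',S2(432,370),.01),ray('scene',S2(610,590),.01);print(a,b,np.arctan2(*(b-a)[1::-1]))
a,b=ray('scene',S2(521,317),.034),ray('scene',S2(683,512),.034);print(a,b,np.arctan2(*(b-a)[1::-1]))
for c,px in(('top',T2(480,70)),('top',T2(405,150)),('top',T2(440,32))):print('stoptop',ray(c,px,.064))
E
```

```text
carrier [ 0.5443 -0.194   1.8462] [[-1.1 -0. ]
 [-0.9 -0.1]
 [-0.4  1.3]
 [-1.3  0.5]
 [-0.9 -0.2]
 [ 0.3  0.7]
 [-0.1  0.1]
 [-0.9 -1.1]
 [-1.7 -2. ]
 [-0.1 -0.7]
 [-1.   1.8]
 [-0.1  2.2]
 [-0.3 -0.1]
 [-1.3 -0.9]]
rail [0.5396 0.1522 1.3324] [[ -0.3  -0.2]
 [  0.3   0.3]
 [ 19.3 -16.2]
 [  7.7  -7.9]
 [-10.5   5.1]
 [-12.9   9.4]]
top 2032 ((159.04025268554688, 203.77182006835938), (77.13887786865234, 28.01773452758789), 18.13808250427246)
scene 2026 ((354.2090148925781, 281.7991638183594), (76.78666687011719, 28.60039710998535), 51.11550521850586)
[0.59352009 0.20244393 0.01      ] [0.54708333 0.05690823 0.01      ] 1.2619329387202776
[0.53674846 0.21971692 0.01      ] [0.48985326 0.07251027 0.01      ] 1.2623936530690918
[0.54820653 0.06184751 0.01      ] [0.59382912 0.20385251 0.01      ] 1.2599376389699406
[0.50428289 0.08643492 0.034     ] [0.54667073 0.21254192 0.034     ] 1.2465344783416115
stoptop [0.57890233 0.19811772 0.064     ]
stoptop [0.53843327 0.23286272 0.064     ]
stoptop [0.598379   0.21886253 0.064     ]
```

```bash
cat >> h.py <<'E'
from scipy.optimize import least_squares
def w(p,q): c,s=np.cos(p[2]),np.sin(p[2]); return np.array([p[0]+c*q[0]-s*q[1],p[1]+s*q[0]+c*q[1],q[2]])
def fit(obs,x0):
    f=lambda p:np.concatenate([proj(c,w(p,q))-np.array(px) for c,px,q in obs])
    r=least_squares(f,x0,loss='soft_l1'); return r.x,r.fun.reshape(-1,2).round(1)
def togo(x,y,z,yaw):
    "tool-frame shift cm and turn deg about tool z to bring TCP to x,y,z with tool y at yaw (tool down)"
    s=manip.get_state(); from scipy.spatial.transform import Rotation as Ro
    R=Ro.from_quat(np.roll(s['ee_rot'],-1)).as_matrix(); d=R.T@(np.array([x,y,z])-s['position'])*100
    cy=np.arctan2(R[1,1],R[0,1]); print('cur',s['position'].round(4),'yaw',cy.round(4),'tilt',R[:2,2].round(4),'shift',d.round(2),'rz',np.degrees(-((yaw-cy+np.pi)%(2*np.pi)-np.pi)).round(1),'F',s['contact_force'].round(1),'t',s['clock'])
E
python3 - <<'E'
from h import *
T2=lambda x,y:((x-400)/4+105,y/4+165); S2=lambda x,y:((x-400)/4+315,(y-300)/4+245)
R=[('top',T2(780,150),(-.09,-.03,.01)),('top',T2(748,257),(-.09,.03,.01)),
('top',T2(508,65),None),
('scene',S2(432,370),(-.09,-.03,.01)),('scene',S2(460,333),(-.09,-.0135,.032)),('scene',S2(495,308),(-.09,.0135,.032)),('scene',S2(521,317),(-.072,.018,.034)),('scene',S2(460,347),(-.072,-.018,.034))]
R=[r for r in R if r[2]]+[('top',(190.7,213.2),(-.09,0,.034)),('scene',(335.5,248.2),(-.09,0,.034))]
f=lambda p:fit(R,[*p])
def g(p): return np.concatenate([(proj(c,w([*p,1.26],q))-np.array(px)) for c,px,q in R])
r=least_squares(g,[.546,.156],loss='soft_l1');print(r.x,r.fun.reshape(-1,2).round(1))
e=w([*r.x,1.26],(-.09,0,.034));print('entry',e)
print('post',w([.5443,-.194,1.8462],(0,-.014,.045)))
togo(*w([.5443,-.194,1.8462],(0,-.014,.034+.07)),1.846)
E
```

```text
[0.54605025 0.15282496] [[-0.5 -0. ]
 [-1.8 -0. ]
 [-1.2 -1.4]
 [-1.2 -0.8]
 [ 0.1 -0.7]
 [ 0.6  1.7]
 [ 2.4  2.5]
 [ 2.2  1. ]
 [-1.5  0.7]]
entry [0.51852673 0.06713683 0.034     ]
post [ 0.55777242 -0.1901929   0.045     ]
cur [0.219  0.5317 0.2021] yaw 1.18 tilt [0. 0.] shift [-58.82 -53.84   9.81] rz -38.2 F [-0.5 -0.4  0.1] t 1.3
```

Emit:
servo_tool(increments=[[-3.5, -3.2, 0, 0, 0, 0, -0.3], [-3.5, -3.2, 0, 0, 0, 0, -0.3], [-3.5, -3.2, 0, 0, 0, 0, -0.3], [-3.5, -3.2, 0, 0, 0, 0, -0.3], [-3.5, -3.2, 0, 0, 0, 0, -0.3]], squeeze=40)

```text
clock: 1.8
position: [0.3204, 0.3155, 0.2023]
ee_rot: [0.0, 0.194, 0.981, 0.0]
contact_force: [0.4, -0.4, 0.1]
width: 0.0555
gripper_force: 0.0
```

Emit:
servo_tool(increments=[[-3.5, -3.2, 0, 0, 0, 0, -0.3], [-3.5, -3.2, 0, 0, 0, 0, -0.3], [-3.5, -3.2, 0, 0, 0, 0, -0.3], [-3.5, -3.2, 0, 0, 0, 0, -0.3], [-3.5, -3.2, 0, 0, 0, 0, -0.3]])

```text
clock: 2.3
position: [0.4213, 0.1007, 0.2024]
ee_rot: [0.001, 0.194, 0.981, 0.0]
contact_force: [0.9, 0.6, -0.4]
width: 0.0554
gripper_force: 0.0
```

Emit:
servo_tool(increments=[[-3.5, -3.2, 0, 0, 0, 0, -0.3], [-3.5, -3.2, 0, 0, 0, 0, -0.3], [-3.5, -3.2, 0, 0, 0, 0, -0.3], [-3.5, -3.2, 0, 0, 0, 0, -0.3], [-3.5, -3.2, 0, 0, 0, 0, -0.3]])

```text
clock: 2.8
position: [0.5222, -0.1141, 0.2022]
ee_rot: [0.0, 0.194, 0.981, 0.0]
contact_force: [0.6, -0.5, 0.5]
width: 0.0558
gripper_force: 0.0
```

Emit:
servo_tool(increments=[[0, 0, 0, 0, 0, -7.6, -0.3], [0, 0, 0, 0, 0, -7.6, -0.3], [0, 0, 0, 0, 0, -7.6, -0.3], [0, 0, 0, 0, 0, -7.6, -0.3], [0, 0, 0, 0, 0, -7.6, -0.3]])

```text
clock: 3.3
position: [0.5216, -0.1122, 0.2021]
ee_rot: [0.0, -0.138, 0.99, 0.0]
contact_force: [0.5, 1.0, 0.1]
width: 0.0552
gripper_force: 0.0
```

```bash
python3 -c "
from h import *
togo(.5578,-.1902,.034,1.846)"
```

```text
cur [ 0.5216 -0.1122  0.2021] yaw 1.8485 tilt [0.     0.0002] shift [-1.34 -8.49 16.81] rz 0.1 F [0.5 1.  0.1] t 3.3
```

Emit:
servo_tool(increments=[[-0.4, -2.5, 2.5, 0, 0, 0, -0.3], [-0.4, -2.5, 2.5, 0, 0, 0, -0.3], [-0.3, -2.0, 2.5, 0, 0, 0, -0.3], [-0.2, -1.5, 2.0, 0, 0, 0, -0.3], [0, 0, 1.5, 0, 0, 0, -0.3]])

```text
clock: 3.8
position: [0.5576, -0.1924, 0.0904]
ee_rot: [-0.0, -0.135, 0.991, -0.0]
contact_force: [0.9, 0.0, -0.0]
width: 0.0559
gripper_force: 0.0
```

```bash
python3 -c "
from h import *
togo(.5578,-.1902,.034,1.846)
snap('scene','d.png',(170,100,310,220),5)"
```

```text
cur [ 0.5576 -0.1924  0.0904] yaw 1.8417 tilt [-0.0004 -0.0004] shift [-0.08  0.21  5.64] rz -0.2 F [ 0.9  0.  -0. ] t 3.8
```

View pics/d.png

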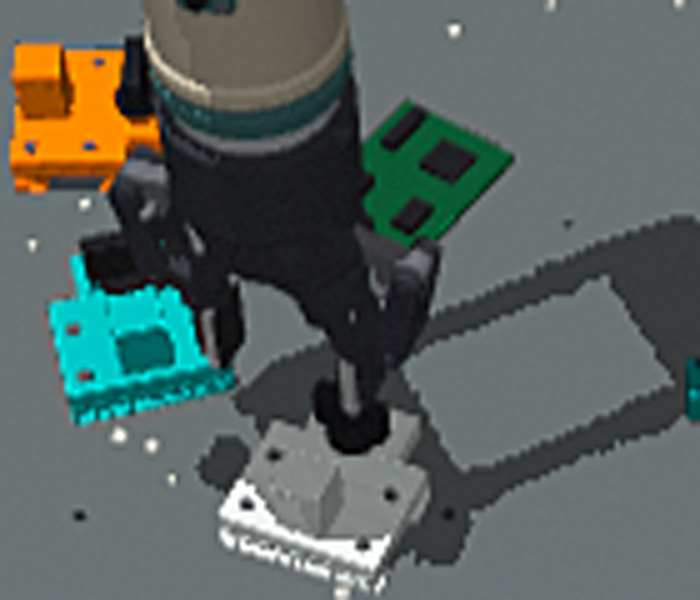

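The fingers stand above the white carrier, either side of its post (crop 320,490), with the knob clear. I'm going down and closing.

Emit:
servo_tool(increments=[[-0.1, 0.2, 1.5, 0, 0, -0.2, -0.3], [0, 0, 1.5, 0, 0, 0, -0.3], [0, 0, 1.2, 0, 0, 0, -0.3], [0, 0, 0.9, 0, 0, 0, -0.3], [0, 0, 0.5, 0, 0, 0, -0.3]])

```text
clock: 4.35
position: [0.5572, -0.188, 0.0355]
ee_rot: [-0.0, -0.138, 0.99, 0.0]
contact_force: [-0.3, -0.4, 0.9]
width: 0.0553
gripper_force: 0.0
```

Emit:
servo_tool(increments=[[0, 0, 0, 0, 0, 0, 1], [0, 0, 0, 0, 0, 0, 1], [0, 0, 0, 0, 0, 0, 1], [0, 0, 0, 0, 0, 0, 1], [0, 0, 0, 0, 0, 0, 1]], squeeze=70)

```text
clock: 4.85
position: [0.5577, -0.1884, 0.0365]
ee_rot: [0.0, -0.138, 0.991, -0.0]
contact_force: [0.3, 0.6, 0.2]
width: -0.0005
gripper_force: 0.0
```

```bash
python3 -c "
from h import *
snap('scene','e.png',(170,100,310,220),5)
print(proj('scene',[.5577,-.1884,.045]),manip.get_state())"
```

```text
[231.60588367 196.94940172] {'clock': 4.9, 'qpos': array([-4.43983756e-01,  4.30830738e-01,  1.71237907e+00,  1.01804376e-04,
        9.97806093e-01, -2.29078290e+00]), 'qd': array([ 2.17625726e-03,  2.09556229e-04,  8.60678221e-04,  3.25701156e-05,
       -1.14441100e-03, -1.03748244e-03]), 'effort': array([ 3.15046900e-04, -4.59692717e+01, -1.98274630e+01,  1.74472684e-04,
       -4.61455158e-03, -1.06488275e-05]), 'position': array([ 0.55762399, -0.18834925,  0.03639149]), 'ee_rot': array([ 2.64418401e-04, -1.37536473e-01,  9.90496660e-01, -1.22778877e-04]), 'contact_force': array([-0.34570079, -0.10531075, -0.04578024]), 'moment': array([ 0.00581563,  0.02515945, -0.038708  ]), 'gripper_force': 0.0, 'width': -0.00024371000713343703}
```

View pics/e.png

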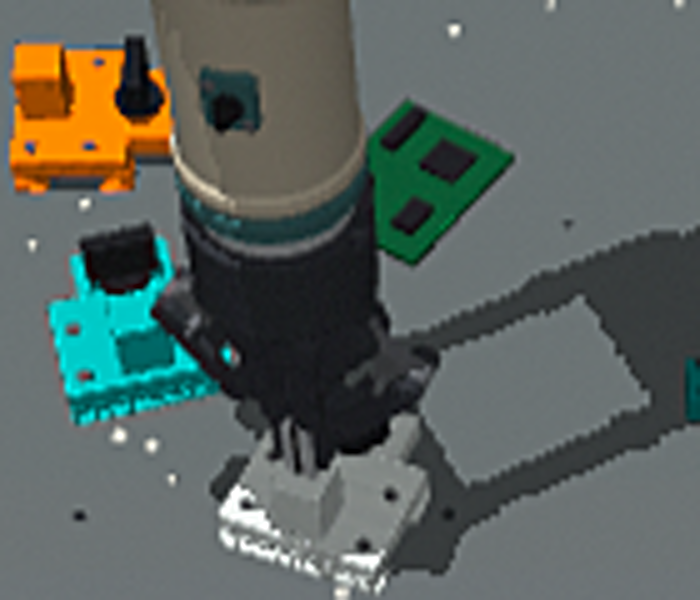

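```bash
python3 - <<'E'
from h import *
im=optics.get_image('scene')[:,:,::-1]
im=im[160:220,200:280]; im=cv2.resize(np.clip(im.astype(float)*1.8,0,255).astype(np.uint8),None,fx=8,fy=8,interpolation=cv2.INTER_CUBIC)
P=lambda p:tuple(int(v) for v in (proj('scene',p)-[200,160])*8+4)
o=im.copy()
c=[.5443,-.194,1.8462]
for z in(.023,.055):
  q=[P(w(c,(x,y,z))) for x,y in((.012,-.026),(.012,-.002),(-.012,-.002),(-.012,-.026))]
  cv2.polylines(o,[np.array(q)],True,(0,0,255),1)
q=[P(w(c,(x,y,.023))) for x,y in((.04,-.03),(.04,.03),(-.04,.03),(-.04,-.03))];cv2.polylines(o,[np.array(q)],True,(255,0,0),1)
t=manip.get_state()['position']
for dx in(-.011,.011):
  d=np.array([np.cos(1.8462-np.pi/2),np.sin(1.8462-np.pi/2),0])*dx
  cv2.line(o,P(t+d+[0,0,-.008]),P(t+d+[0,0,.05]),(0,255,0),1)
cv2.imwrite('pics/f.png',np.vstack([im,o])[:, :].copy() if 0 else np.hstack([im,o])[:, :] if 0 else cv2.resize(np.hstack([im,o]),(800,300)) if 0 else np.hstack([im[:,150:520],o[:,150:520]]))
E
```

```text
(no output)
```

View pics/f.png

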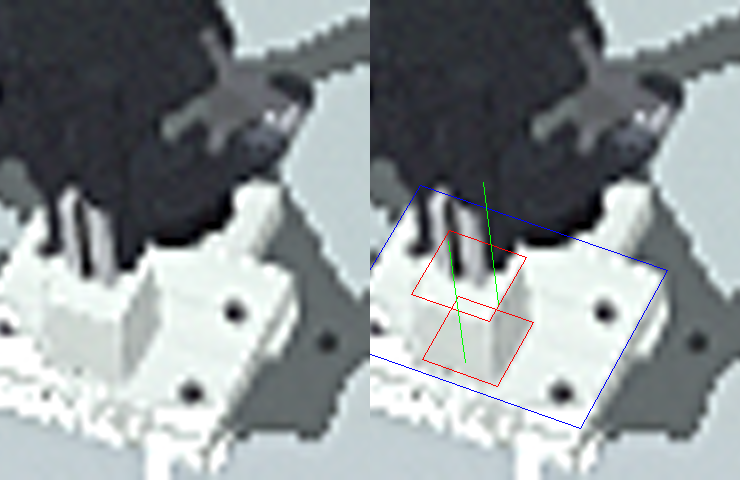

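Emit:
servo_tool(increments=[[0, 0, -2, 0, 0, 0, 1], [0, 0, -4, 0, 0, 0, 1], [3, 0, -4, 0, 0, 0, 0], [4, 0, -2, 0, 0, 0, -0.3], [4, 0, 0, 0, 0, 0, -0.3]])

```text
clock: 5.45
position: [0.4529, -0.2199, 0.1596]
ee_rot: [0.003, -0.138, 0.99, -0.003]
contact_force: [-0.4, -0.5, 0.7]
width: 0.043
gripper_force: 0.0
```

```bash
python3 - <<'E'
from h import *
b=optics.get_image('top')[:,:,::-1];a=optics.get_image('scene')[:,:,::-1]
cv2.imwrite('pics/b2.png',b);cv2.imwrite('pics/a2.png',a)
r=lambda i,x,y:cv2.resize(i[y:y+65,x:x+65],(400,400),interpolation=cv2.INTER_CUBIC)
cv2.imwrite('pics/g.png',np.hstack([r(b,290,170),r(a,205,160)]))
print(manip.get_state()['position'])
for l,z in [('carriage',0),('post',.045),('knob_grip',.0425)]:
  for c in('top','scene'):
    for d in finder.tip_of(l,c)[:3]: print(l,c,round(d['p'],2),np.round(d['at'],1),ray(c,d['at'],z).round(4))
E
```

```text
[ 0.447269   -0.21846938  0.15701239]
carriage top 0.66 [317.1 205.3] [ 0.542  -0.1952  0.    ]
carriage top 0.51 [441.  248.7] [ 0.446  -0.4625  0.    ]
carriage scene 0.89 [236.4 204.1] [ 0.5443 -0.1899  0.    ]
carriage scene 0.72 [185.5 125.7] [ 0.438  -0.4616  0.    ]
carriage scene 0.68 [196.1 171.6] [ 0.5327 -0.332   0.    ]
post top 0.7 [315.7 194.7] [ 0.557  -0.1867  0.045 ]
post top 0.22 [371.8 286.8] [ 0.3685 -0.2958  0.045 ]
post top 0.2 [157.1 202.7] [0.541  0.1382 0.045 ]
post scene 0.82 [177.2 115.3] [ 0.4517 -0.4681  0.045 ]
post scene 0.67 [197.5 161.6] [ 0.5306 -0.3209  0.045 ]
post scene 0.66 [229.8 197.4] [ 0.5612 -0.1908  0.045 ]
knob_grip top 0.71 [322.2 217. ] [ 0.5107 -0.1994  0.0425]
knob_grip top 0.65 [435.9 260.7] [ 0.4196 -0.4311  0.0425]
knob_grip scene 0.55 [240.8 185.5] [ 0.5189 -0.1946  0.0425]
knob_grip scene 0.52 [193.6 149. ] [ 0.5064 -0.3576  0.0425]
knob_grip scene 0.5 [197.9 116.2] [ 0.4195 -0.4263  0.0425]
```

View pics/g.png

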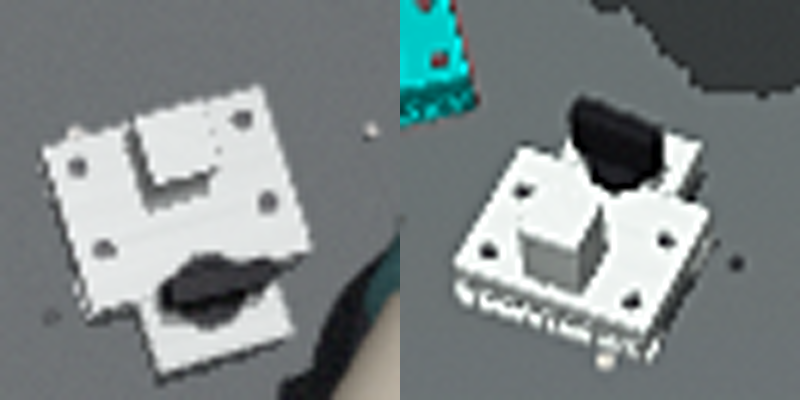

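```bash
python3 - <<'E'
from h import *
T=lambda x,y:(x*65/400+290,y*65/400+170); S=lambda x,y:((x-400)*65/400+205,y*65/400+160)
for z in(.08,.09,.1):print(z,ray('scene',(227,178.5),z))
print(proj('scene',(.5576,-.1924,.085)))
C=[('top',T(42,150),(.04,-.03,.023)),('top',T(260,85),(-.04,-.03,.023)),('top',T(312,248),(-.04,.03,.023)),
('top',T(133,120),(.012,-.026,.055)),('top',T(198,103),(-.012,-.026,.055)),('top',T(215,163),(-.012,-.002,.055)),('top',T(150,183),(.012,-.002,.055)),
('scene',S(455,268),(-.04,-.03,.023)),('scene',S(650,332),(.04,-.03,.023)),('scene',S(712,207),(.04,.03,.023)),
('scene',S(523,233),(-.012,-.026,.055)),('scene',S(581,250),(.012,-.026,.055)),('scene',S(607,205),(.012,-.002,.055)),('scene',S(545,190),(-.012,-.002,.055))]
for n in('top','scene',''):
  x,r=fit([c for c in C if n in c[0]],[.545,-.196,1.8]);print(n,x,r.tolist())
  print(w(x,(0,-.014,.045)))
E
```

```text
0.08 [ 0.54315534 -0.21139965  0.08      ]
0.09 [ 0.54839077 -0.20558166  0.09      ]
0.1 [ 0.5536262  -0.19976367  0.1       ]
[228.87105546 185.44152291]
top [ 0.54487214 -0.19513934  1.85353556] [[-0.5, -0.3], [-0.3, -0.0], [-0.1, 0.1], [-0.4, -0.2], [0.1, -0.7], [0.9, 0.6], [0.3, 0.6]]
[ 0.55831626 -0.19123352  0.045     ]
scene [ 0.5461595  -0.19038416  1.88611753] [[-0.1, 0.3], [0.4, 0.1], [0.2, 0.3], [-0.5, 0.1], [-0.1, 0.4], [-0.1, -0.5], [0.2, -1.0]]
[ 0.55946926 -0.18604245  0.045     ]
 [ 0.5449449  -0.19305154  1.86164264] [[-1.5, -0.1], [-1.4, -0.2], [-1.0, -0.1], [-1.5, -0.2], [-1.0, -0.7], [-0.1, 0.5], [-0.7, 0.6], [-0.7, -1.0], [-0.6, -0.7], [-0.2, -0.2], [-1.2, -1.0], [-0.9, -0.5], [-0.7, -1.3], [-0.3, -2.1]]
[ 0.55835692 -0.18903686  0.045     ]
```

The carrier hasn't moved and my fit of it is good, so the shut fingertips passed over the post. The tips therefore stand higher than I took them to. I'll go back and feel for the plate gently.

```bash
python3 -c "
from h import *
togo(.5584,-.189,.04,1.86)"
```

```text
cur [ 0.4525 -0.2181  0.1557] yaw 1.8476 tilt [0.     0.0004] shift [-10.98  -0.1   11.57] rz -0.7 F [ 0.1 -0.6 -0.8] t 5.85
```

Emit:
servo_tool(increments=[[-4.0, 0, 0, 0, 0, -0.7, 0.1], [-4, 0, 2, 0, 0, 0, 0.1], [-3.0, -0.1, 3, 0, 0, 0, 0.1], [0, 0, 3.5, 0, 0, 0, 0.1], [0, 0, 2.5, 0, 0, 0, 0.1]])

```text
clock: 6.35
position: [0.5583, -0.1869, 0.043]
ee_rot: [-0.001, -0.145, 0.989, 0.001]
contact_force: [-1.1, -0.2, -0.5]
width: 0.0384
gripper_force: 0.0
```

Emit:
servo_tool(increments=[[0, 0, 0.5, 0, 0, 0, 0.1], [0, 0, 0.3, 0, 0, 0, 0.1], [0, 0, 0.3, 0, 0, 0, 0.1], [0, 0, 0, 0, 0, 0, 0.1], [0, 0, 0, 0, 0, 0, 0.1]])

```text
clock: 6.85
position: [0.5583, -0.1888, 0.0363]
ee_rot: [0.001, -0.144, 0.99, -0.001]
contact_force: [-0.3, 0.8, -0.1]
width: 0.0385
gripper_force: 0.0
```

```bash
python3 -c "
from h import *
togo(.5584,-.189,.03,1.86)"
```

```text
cur [ 0.5583 -0.1888  0.0363] yaw 1.8588 tilt [ 0.0022 -0.0009] shift [-0.01 -0.02  0.63] rz -0.1 F [-0.3  0.8 -0.1] t 6.85
```

Emit:
servo_tool(increments=[[0, 0, 0.2, 0, 0, 0, 0.1], [0, 0, 0.2, 0, 0, 0, 0.1], [0, 0, 0.2, 0, 0, 0, 0.1], [0, 0, 0.2, 0, 0, 0, 0.1], [0, 0, 0, 0, 0, 0, 0.1]])

```text
clock: 7.35
position: [0.5572, -0.1883, 0.0267]
ee_rot: [-0.0, -0.144, 0.99, 0.0]
contact_force: [-0.7, -0.0, -0.3]
width: 0.0383
gripper_force: 0.0
```

Emit:
servo_tool(increments=[[0, 0, 0.2, 0, 0, 0, 0.1], [0, 0, 0.2, 0, 0, 0, 0.1], [0, 0, 0.1, 0, 0, 0, 0.1], [0, 0, 0, 0, 0, 0, 0.1], [0, 0, 0, 0, 0, 0, 0.1]])

```text
clock: 7.85
position: [0.5575, -0.1884, 0.0221]
ee_rot: [0.0, -0.144, 0.99, 0.0]
contact_force: [-0.3, 0.9, -0.0]
width: 0.0382
gripper_force: 0.0
```

Emit:
servo_tool(increments=[[0, 0, 0, 0, 0, 0, 0.7], [0, 0, 0, 0, 0, 0, 1], [0, 0, 0, 0, 0, 0, 1], [0, 0, 0, 0, 0, 0, 1], [0, 0, 0, 0, 0, 0, 1]], squeeze=60)

```text
clock: 8.35
position: [0.5583, -0.1891, 0.0228]
ee_rot: [0.001, -0.144, 0.99, -0.001]
contact_force: [0.4, -3.7, 5.5]
width: 0.0213
gripper_force: 59.0
```

Emit:
servo_tool(increments=[[0, 0, 0, 0, 0, 0, 0.1], [0, 0, 0, 0, 0, 0, 0.1], [0, 0, 0.3, 0, 0, 0, 0.1], [0, 0, 0.3, 0, 0, 0, 0.1], [0, 0, 0.3, 0, 0, 0, 0.1]])

```text
clock: 8.85
position: [0.5571, -0.1881, 0.0124]
ee_rot: [-0.0, -0.144, 0.99, 0.0]
contact_force: [-0.2, -0.3, -0.5]
width: 0.0385
gripper_force: 0.0
```

Emit:
servo_tool(increments=[[0, 0, 0.1, 0, 0, 0, 0.1], [0, 0, 0, 0, 0, 0, 0.5], [0, 0, 0, 0, 0, 0, 1], [0, 0, 0, 0, 0, 0, 1], [0, 0, 0, 0, 0, 0, 1]])

```text
clock: 9.35
position: [0.5575, -0.1884, 0.012]
ee_rot: [0.0, -0.144, 0.99, 0.0]
contact_force: [0.4, -0.4, -1.2]
width: 0.0226
gripper_force: 59.8
```

```bash
python3 -c "
from h import *
print(manip.get_state())
snap('scene','i.png',(200,150,280,210),8)"
```

```text
{'clock': 9.35, 'qpos': array([-4.44185942e-01,  4.58316982e-01,  1.73884216e+00,  1.97649154e-04,
        9.44456483e-01, -2.30316294e+00]), 'qd': array([-2.06115381e-03, -1.16611343e-05, -1.45069957e-03, -1.06047047e-03,
        3.77353221e-04, -2.92224587e-04]), 'effort': array([ 2.13168981e-02, -4.72795773e+01, -1.90997404e+01, -1.06587660e-02,
        5.98537945e-02,  4.47780389e-03]), 'position': array([ 0.55749404, -0.18838575,  0.01203037]), 'ee_rot': array([ 3.48772258e-05, -1.43534922e-01,  9.89645249e-01,  7.29782968e-05]), 'contact_force': array([ 0.36726305, -0.36105782, -1.21148478]), 'moment': array([ 0.0214103 , -0.02904453,  0.03181356]), 'gripper_force': 59.77976739406586, 'width': 0.022565447770550372}
```

View pics/i.png

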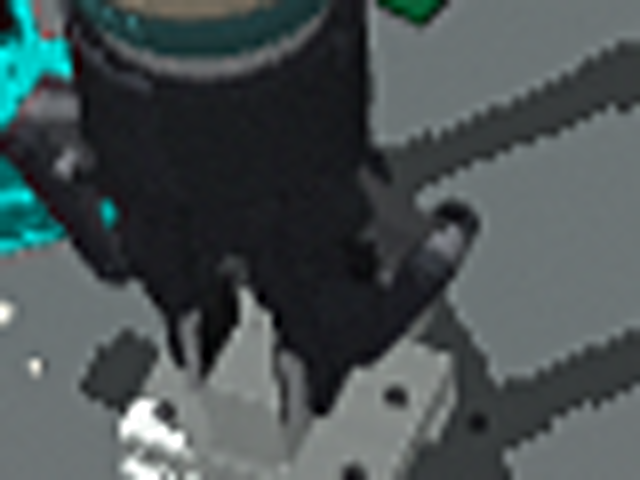

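Emit:
servo_tool(increments=[[0, 0, -0.5, 0, 0, 0, 1], [0, 0, -1.5, 0, 0, 0, 1], [0, 0, -3, 0, 0, 0, 1], [0, 0, -1, 0, 0, 0, 1], [0, 0, 0, 0, 0, 0, 1]])

```text
clock: 9.9
position: [0.5587, -0.189, 0.0736]
ee_rot: [0.002, -0.144, 0.99, -0.001]
contact_force: [-0.2, 0.5, -5.3]
width: 0.0224
gripper_force: 59.7
```

Emit:
servo_tool(increments=[[0, 0, 0, 0, 0, 6.86, 1], [0, 0, 0, 0, 0, 6.86, 1], [0, 0, 0, 0, 0, 6.86, 1], [0, 0, 0, 0, 0, 6.86, 1], [0, 0, 0, 0, 0, 6.86, 1]])

```text
clock: 10.4
position: [0.5562, -0.1878, 0.0702]
ee_rot: [-0.002, 0.157, 0.988, 0.001]
contact_force: [-0.0, -0.3, -4.7]
width: 0.0223
gripper_force: 59.6
```

```bash
python3 -c "
from h import *
togo(.5135,.0057,.065,1.26)"
```

```text
cur [ 0.5562 -0.1878  0.0702] yaw 1.2554 tilt [-0.003   0.0015] shift [10.06 17.07  0.56] rz -0.3 F [-0.  -0.3 -4.7] t 10.4
```

Emit:
servo_tool(increments=[[2.0, 3.4, 0, 0, 0, 0, 1], [2.0, 3.4, 0, 0, 0, 0, 1], [2.0, 3.4, 0, 0, 0, 0, 1], [2.0, 3.4, 0, 0, 0, 0, 1], [2.0, 3.4, 0, 0, 0, 0, 1]])

```text
clock: 10.9
position: [0.5124, 0.0055, 0.0706]
ee_rot: [-0.001, 0.155, 0.988, 0.0]
contact_force: [1.1, -0.9, -4.0]
width: 0.0226
gripper_force: 60.0
```

Emit:
servo_tool(increments=[[0, 0, 1, 0, 0, 0, 1], [0, 0, 1, 0, 0, 0, 1], [0, 0, 0.5, 0, 0, 0, 1], [0, 0, 0, 0, 0, 0, 1], [0, 0, 0, 0, 0, 0, 1]])

```text
clock: 11.4
position: [0.5145, 0.003, 0.0467]
ee_rot: [-0.0, 0.155, 0.988, -0.0]
contact_force: [0.5, -0.4, -4.7]
width: 0.0225
gripper_force: 60.3
```

```bash
python3 - <<'E'
from h import *
togo(.5135,.0057,.0355,1.26)
r=lambda i,x,y:cv2.resize(i[y:y+75,x:x+75],(400,400),interpolation=cv2.INTER_CUBIC)
b=optics.get_image('top')[:,:,::-1];a=optics.get_image('scene')[:,:,::-1]
cv2.imwrite('pics/j.png',np.hstack([r(b,175,190),r(a,290,215)]))
E
```

```text
cur [0.5145 0.003  0.0467] yaw 1.2587 tilt [-0.0004 -0.    ] shift [0.17 0.23 1.12] rz -0.1 F [ 0.5 -0.4 -4.7] t 11.4
```

View pics/j.png

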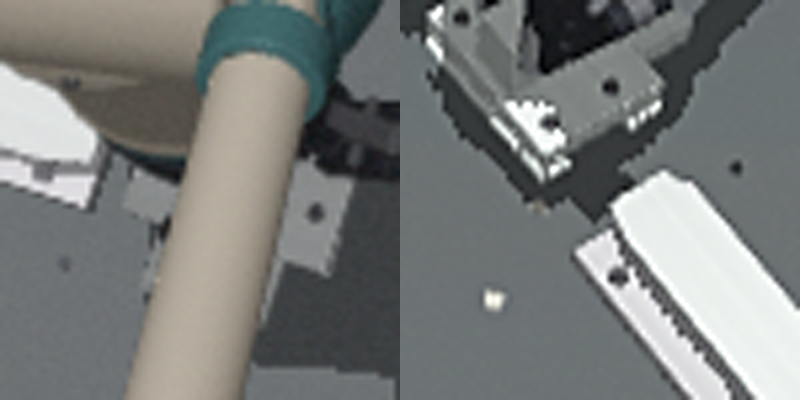

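```bash
python3 - <<'E'
from h import *
J=lambda p:((proj('scene',p)-[290,215])/.1875+[400,0]).round(0)
c=w([.5145,.003,1.2587],(0,.014,0)); cp=[c[0],c[1],1.2587]
for z in(.0457,.0577):
  for y in(-.03,.03):print('carrier front',y,z,J(w(cp,(.04,y,z))))
r=[.5461,.1528,1.26]
for q in((-.09,-.0135,.032),(-.09,.0135,.032),(-.072,.018,.034),(-.072,-.018,.034),(-.09,-.03,.01)):print('rail',q,J(w(r,q)))
print(J(w(cp,(.032,-.022,.0577))),J(w(cp,(.032,.022,.0577))))
E
```

```text
carrier front -0.03 0.0457 [539. 164.]
carrier front 0.03 0.0457 [659.  93.]
carrier front -0.03 0.0577 [541. 149.]
carrier front 0.03 0.0577 [662.  77.]
rail (-0.09, -0.0135, 0.032) [607. 200.]
rail (-0.09, 0.0135, 0.032) [661. 167.]
rail (-0.072, 0.018, 0.034) [698. 192.]
rail (-0.072, -0.018, 0.034) [626. 236.]
rail (-0.09, -0.03, 0.01) [570. 246.]
[545. 125.] [634.  72.]
```

Emit:
servo_tool(increments=[[0.15, 0, 0.6, 0, 0, 0, 1], [0, 0, 0.45, 0, 0, 0, 1], [0, 0.5, 0, 0, 0, 0, 1], [0, 0.5, 0, 0, 0, 0, 1], [0, 0.5, 0, 0, 0, 0, 1]])

```text
clock: 12.0
position: [0.5178, 0.0193, 0.0367]
ee_rot: [0.0, 0.155, 0.988, 0.0]
contact_force: [0.1, 1.0, -5.0]
width: 0.022
gripper_force: 60.4
```

Emit:
servo_tool(increments=[[0, 0.3, 0, 0, 0, 0, 1], [0, 0.3, 0, 0, 0, 0, 1], [0, 0.3, 0, 0, 0, 0, 1], [0, 0.3, 0, 0, 0, 0, 1], [0, 0, 0, 0, 0, 0, 1]])

```text
clock: 12.5
position: [0.5212, 0.0305, 0.0367]
ee_rot: [0.0, 0.154, 0.988, 0.0]
contact_force: [0.3, -0.1, -5.2]
width: 0.0223
gripper_force: 60.4
```

```bash
cat >> h.py <<'E'
def st(n=4):
    import time
    s=[]
    s=manip.get_state(); q=[.5461,.1528,1.26]
    c,sn=np.cos(1.26),np.sin(1.26); d=s['position'][:2]-np.array(q[:2]); f=s['contact_force']
    print('t',s['clock'],'rail x',(c*d[0]+sn*d[1]).round(4),'y',(-sn*d[0]+c*d[1]).round(4),'z',s['position'][2].round(4),'Fx',(c*f[0]+sn*f[1]).round(1),'Fy',(-sn*f[0]+c*f[1]).round(1),'Fz',f[2].round(1),'M',s['moment'].round(2),'w',s['width'].round(4))
    togo(*s['position'],1.26)
E
python3 -c "
from h import *
st()"
```

```text
Traceback (most recent call last):
  File "h.py", line 29, in st
    print('t',s['clock'],'rail x',(c*d[0]+sn*d[1]).round(4),'y',(-sn*d[0]+c*d[1]).round(4),'z',s['position'][2].round(4),'Fx',(c*f[0]+sn*f[1]).round(1),'Fy',(-sn*f[0]+c*f[1]).round(1),'Fz',f[2].round(1),'M',s['moment'].round(2),'w',s['width'].round(4))
                                                                                                                                                                                                                                        ^^^^^^^^^^^^^^^^
AttributeError: 'float' object has no attribute 'round'
```

Emit:
servo_tool(increments=[[0, 0.3, 0.07, 0, 0, 0, 1], [0, 0.3, 0, 0, 0, 0, 1], [0, 0.3, 0, 0, 0, 0, 1], [0, 0.3, 0, 0, 0, 0, 1], [0, 0, 0, 0, 0, 0, 1]])

```text
clock: 13.0
position: [0.5249, 0.042, 0.0359]
ee_rot: [0.0, 0.154, 0.988, 0.0]
contact_force: [-1.1, -0.3, -4.9]
width: 0.0226
gripper_force: 60.4
```

```bash
sed -i "s/s\['width'\].round(4)/round(s['width'],4)/" h.py; python3 -c "
from h import *
st()"
```

```text
t 13.0 rail x -0.112 y -0.0137 z 0.0359 Fx -0.6 Fy 0.9 Fz -4.9 M [-0.06 -0.01 -0.  ] w 0.0226
cur [0.5249 0.042  0.0359] yaw 1.2606 tilt [0.0003 0.0002] shift [0. 0. 0.] rz 0.0 F [-1.1 -0.3 -4.9] t 13.0
```

Emit:
servo_tool(increments=[[0, 0.2, 0, 0, 0, 0, 1], [0, 0.2, 0, 0, 0, 0, 1], [0, 0.2, 0, 0, 0, 0, 1], [0, 0.2, 0, 0, 0, 0, 1], [0, 0.2, 0, 0, 0, 0, 1]])

```text
clock: 13.5
position: [0.5278, 0.0513, 0.0359]
ee_rot: [0.0, 0.155, 0.988, 0.0]
contact_force: [-0.1, -0.3, -4.0]
width: 0.0223
gripper_force: 60.4
```

```bash
python3 -c "
from h import *
st()"
```

```text
t 13.5 rail x -0.1022 y -0.0136 z 0.0359 Fx -0.3 Fy 0.0 Fz -4.0 M [ 0.04 -0.05 -0.01] w 0.0223
cur [0.5278 0.0513 0.0359] yaw 1.2603 tilt [0.     0.0001] shift [0. 0. 0.] rz 0.0 F [-0.1 -0.3 -4. ] t 13.5
```

Emit:
servo_tool(increments=[[0, 0.3, 0, 0, 0, 0, 1], [0, 0.3, 0, 0, 0, 0, 1], [0, 0.3, 0, 0, 0, 0, 1], [0, 0.3, 0, 0, 0, 0, 1], [0, 0.3, 0, 0, 0, 0, 1]])

```text
clock: 14.0
position: [0.5324, 0.0657, 0.0359]
ee_rot: [0.0, 0.155, 0.988, 0.0]
contact_force: [1.0, -1.1, -4.1]
width: 0.0223
gripper_force: 60.4
```

```bash
python3 -c "
from h import *
st()
T2=lambda x,y:((x-400)/4+105,y/4+165)
a=ray('top',T2(510,108),.046);print(.306*(a[0]-.5461)+.952*(a[1]-.1528))
a=ray('top',(132.5,192),.036);print(.306*(a[0]-.5461)+.952*(a[1]-.1528))"
```

```text
t 14.0 rail x -0.0871 y -0.0136 z 0.0359 Fx -0.8 Fy -1.3 Fz -4.1 M [-0.05 -0.05  0.02] w 0.0223
cur [0.5324 0.0657 0.0359] yaw 1.2604 tilt [0.     0.0001] shift [0. 0. 0.] rz 0.0 F [ 1.  -1.1 -4.1] t 14.0
0.03906557021110572
0.04282167451597911
```

Emit:
servo_tool(increments=[[0, 0.3, 0, 0, 0, 0, 1], [0, 0.3, 0, 0, 0, 0, 1], [0, 0.3, 0, 0, 0, 0, 1], [0, 0.3, 0, 0, 0, 0, 1], [0, 0.3, 0, 0, 0, 0, 1]])

```text
clock: 14.5
position: [0.537, 0.0799, 0.0359]
ee_rot: [0.0, 0.155, 0.988, 0.0]
contact_force: [0.9, -0.3, -4.7]
width: 0.0224
gripper_force: 60.4
```

Emit:
servo_tool(increments=[[0, 0.3, 0, 0, 0, 0, 1], [0, 0.3, 0, 0, 0, 0, 1], [0, 0.3, 0, 0, 0, 0, 1], [0, 0.3, 0, 0, 0, 0, 1], [0, 0.3, 0, 0, 0, 0, 1]])

```text
clock: 15.0
position: [0.5416, 0.0942, 0.0359]
ee_rot: [0.0, 0.155, 0.988, 0.0]
contact_force: [0.8, 0.6, -4.7]
width: 0.0226
gripper_force: 60.4
```

```bash
python3 -c "
from h import *
st()"
```

```text
t 15.0 rail x -0.0572 y -0.0136 z 0.0359 Fx 0.8 Fy -0.6 Fz -4.7 M [-0.02  0.01  0.03] w 0.0226
cur [0.5416 0.0942 0.0359] yaw 1.2603 tilt [0.     0.0001] shift [0. 0. 0.] rz 0.0 F [ 0.8  0.6 -4.7] t 15.0
```

Emit:
servo_tool(increments=[[0, 0.3, 0, 0, 0, 0, 1], [0, 0.3, 0, 0, 0, 0, 1], [0, 0.3, 0, 0, 0, 0, 1], [0, 0.3, 0, 0, 0, 0, 1], [0, 0.3, 0, 0, 0, 0, 1]])

```text
clock: 15.5
position: [0.5462, 0.1085, 0.0359]
ee_rot: [-0.0, 0.155, 0.988, 0.0]
contact_force: [0.0, -0.0, -4.4]
width: 0.0222
gripper_force: 60.4
```

Emit:
servo_tool(increments=[[0, 0.3, 0, 0, 0, 0, 1], [0, 0.3, 0, 0, 0, 0, 1], [0, 0.3, 0, 0, 0, 0, 1], [0, 0.3, 0, 0, 0, 0, 1], [0, 0.3, 0, 0, 0, 0, 1]])

```text
clock: 16.0
position: [0.5508, 0.1227, 0.0359]
ee_rot: [0.0, 0.155, 0.988, 0.0]
contact_force: [-0.1, -0.1, -5.4]
width: 0.0223
gripper_force: 60.4
```

Emit:
servo_tool(increments=[[0, 0.2, 0, 0, 0, 0, 1], [0, 0.2, 0, 0, 0, 0, 1], [0, 0.1, 0, 0, 0, 0, 1], [0, 0.1, 0, 0, 0, 0, 1], [0, 0, 0, 0, 0, 0, 1]])

```text
clock: 16.5
position: [0.5526, 0.1284, 0.0359]
ee_rot: [0.0, 0.155, 0.988, 0.0]
contact_force: [0.8, 0.4, -5.8]
width: 0.0224
gripper_force: 60.3
```

```bash
python3 -c "
from h import *
st()"
```

```text
t 16.5 rail x -0.0213 y -0.0137 z 0.0359 Fx 0.7 Fy -0.6 Fz -5.8 M [-0.03 -0.12  0.01] w 0.0224
cur [0.5526 0.1284 0.0359] yaw 1.2602 tilt [0.0003 0.0002] shift [0. 0. 0.] rz 0.0 F [ 0.8  0.4 -5.8] t 16.5
```

Emit:
servo_tool(increments=[[0, 0.1, 0, 0, 0, 0, 1], [0, 0.1, 0, 0, 0, 0, 1], [0, 0.1, 0, 0, 0, 0, 1], [0, 0.1, 0, 0, 0, 0, 1], [0, 0.0, 0, 0, 0, 0, 1]])

```text
clock: 17.0
position: [0.5539, 0.1322, 0.0359]
ee_rot: [0.0, 0.155, 0.988, 0.0]
contact_force: [1.0, 0.7, -4.8]
width: 0.0222
gripper_force: 60.3
```

Emit:
servo_tool(increments=[[0, 0.06, 0, 0, 0, 0, 1], [0, 0.06, 0, 0, 0, 0, 1], [0, 0.06, 0, 0, 0, 0, 1], [0, 0.06, 0, 0, 0, 0, 1], [0, 0.06, 0, 0, 0, 0, 1]])

```text
clock: 17.5
position: [0.5547, 0.1349, 0.0359]
ee_rot: [0.0, 0.155, 0.988, 0.0]
contact_force: [0.9, -0.6, -5.3]
width: 0.0225
gripper_force: 60.3
```

```bash
python3 -c "
from h import *
st()"
```

```text
t 17.5 rail x -0.0144 y -0.0136 z 0.0359 Fx -0.3 Fy -1.0 Fz -5.3 M [-0.22 -0.14 -0.06] w 0.0225
cur [0.5547 0.1349 0.0359] yaw 1.2603 tilt [0.0001 0.    ] shift [0. 0. 0.] rz 0.0 F [ 0.9 -0.6 -5.3] t 17.5
```

Emit:
servo_tool(increments=[[0, 0.06, 0, 0, 0, 0, 1], [0, 0.06, 0, 0, 0, 0, 1], [0, 0.06, 0, 0, 0, 0, 1], [0, 0.06, 0, 0, 0, 0, 1], [0, 0.0, 0, 0, 0, 0, 1]])

```text
clock: 18.0
position: [0.5555, 0.1373, 0.0359]
ee_rot: [0.0, 0.155, 0.988, 0.0]
contact_force: [0.7, -0.3, -6.4]
width: 0.0224
gripper_force: 60.3
```

Emit:
servo_tool(increments=[[0, 0.06, 0, 0, 0, 0, 1], [0, 0.06, 0, 0, 0, 0, 1], [0, 0.06, 0, 0, 0, 0, 1], [0, 0.06, 0, 0, 0, 0, 1], [0, 0.0, 0, 0, 0, 0, 1]])

```text
clock: 18.5
position: [0.5562, 0.1396, 0.0359]
ee_rot: [0.0, 0.155, 0.988, 0.0]
contact_force: [-0.0, -0.8, -4.8]
width: 0.0222
gripper_force: 60.3
```

Emit:
servo_tool(increments=[[0, 0.06, 0, 0, 0, 0, 1], [0, 0.06, 0, 0, 0, 0, 1], [0, 0.06, 0, 0, 0, 0, 1], [0, 0.06, 0, 0, 0, 0, 1], [0, 0.0, 0, 0, 0, 0, 1]])

```text
clock: 19.0
position: [0.5569, 0.1419, 0.0359]
ee_rot: [0.0, 0.155, 0.988, 0.0]
contact_force: [0.2, -0.5, -5.4]
width: 0.0223
gripper_force: 60.2
```

Emit:
servo_tool(increments=[[0, 0.06, 0, 0, 0, 0, 1], [0, 0.06, 0, 0, 0, 0, 1], [0, 0.06, 0, 0, 0, 0, 1], [0, 0.06, 0, 0, 0, 0, 1], [0, 0.0, 0, 0, 0, 0, 1]])

```text
clock: 19.5
position: [0.5577, 0.1442, 0.0359]
ee_rot: [0.0, 0.155, 0.988, 0.0]
contact_force: [1.1, -0.8, -6.2]
width: 0.0222
gripper_force: 60.2
```

Emit:
servo_tool(increments=[[0, 0.06, 0, 0, 0, 0, 1], [0, 0.06, 0, 0, 0, 0, 1], [0, 0.06, 0, 0, 0, 0, 1], [0, 0.06, 0, 0, 0, 0, 1], [0, 0.0, 0, 0, 0, 0, 1]])

```text
clock: 20.0
position: [0.5584, 0.1464, 0.0359]
ee_rot: [0.0, 0.155, 0.988, 0.0]
contact_force: [1.2, -1.1, -4.8]
width: 0.0222
gripper_force: 60.2
```

Emit:
servo_tool(increments=[[0, 0.06, 0, 0, 0, 0, 1], [0, 0.06, 0, 0, 0, 0, 1], [0, 0.06, 0, 0, 0, 0, 1], [0, 0.06, 0, 0, 0, 0, 1], [0, 0.0, 0, 0, 0, 0, 1]])

```text
clock: 20.5
position: [0.5591, 0.1487, 0.0359]
ee_rot: [0.0, 0.155, 0.988, 0.0]
contact_force: [1.1, -1.5, -6.3]
width: 0.0226
gripper_force: 60.2
```

Emit:
servo_tool(increments=[[0, 0.06, 0, 0, 0, 0, 1], [0, 0.06, 0, 0, 0, 0, 1], [0, 0.06, 0, 0, 0, 0, 1], [0, 0.0, 0, 0, 0, 0, 1], [0, 0.0, 0, 0, 0, 0, 1]])

```text
clock: 21.0
position: [0.5597, 0.1504, 0.0359]
ee_rot: [0.0, 0.155, 0.988, 0.0]
contact_force: [1.5, -0.6, -5.2]
width: 0.0222
gripper_force: 60.2
```

```bash
python3 -c "
from h import *
st()"
```

```text
t 21.0 rail x 0.0019 y -0.0137 z 0.0359 Fx -0.1 Fy -1.6 Fz -5.2 M [-0.31 -0.34 -0.03] w 0.0222
cur [0.5597 0.1504 0.0359] yaw 1.2603 tilt [0.0002 0.0002] shift [0. 0. 0.] rz 0.0 F [ 1.5 -0.6 -5.2] t 21.0
```

Emit:
servo_tool(increments=[[0, 0.06, 0, 0, 0, 0, 1], [0, 0.06, 0, 0, 0, 0, 1], [0, 0.06, 0, 0, 0, 0, 1], [0, 0.06, 0, 0, 0, 0, 1], [0, 0.0, 0, 0, 0, 0, 1]])

```text
clock: 21.5
position: [0.5604, 0.1527, 0.0359]
ee_rot: [0.0, 0.155, 0.988, 0.0]
contact_force: [1.1, -1.1, -6.0]
width: 0.0226
gripper_force: 60.2
```

```bash
python3 -c "
from h import *
st()"
```

```text
t 21.5 rail x 0.0043 y -0.0137 z 0.0359 Fx -0.7 Fy -1.4 Fz -6.0 M [-0.37 -0.38 -0.08] w 0.0226
cur [0.5604 0.1527 0.0359] yaw 1.2604 tilt [0.0002 0.0001] shift [0. 0. 0.] rz 0.0 F [ 1.1 -1.1 -6. ] t 21.5
```

Emit:
servo_tool(increments=[[0, 0.06, 0, 0, 0, 0, 1], [0, 0.06, 0, 0, 0, 0, 1], [0, 0.06, 0, 0, 0, 0, 1], [0, 0.06, 0, 0, 0, 0, 1], [0, 0.0, 0, 0, 0, 0, 1]])

```text
clock: 22.0
position: [0.561, 0.1545, 0.0359]
ee_rot: [-0.0, 0.154, 0.988, -0.0]
contact_force: [2.1, -3.0, -5.2]
width: 0.022
gripper_force: 60.3
```

```bash
python3 -c "
from h import *
st()"
```

```text
t 22.0 rail x 0.0062 y -0.0136 z 0.0359 Fx -2.3 Fy -2.9 Fz -5.2 M [-0.7  -0.21 -0.12] w 0.022
cur [0.561  0.1545 0.0359] yaw 1.2606 tilt [-0.0002 -0.0007] shift [0. 0. 0.] rz 0.0 F [ 2.1 -3.  -5.2] t 22.0
```

Emit:
servo_tool(increments=[[-0.05, 0.05, 0, 0, 0, 0, 1], [0, 0.05, 0, 0, 0, 0, 1], [0, 0.0, 0, 0, 0, 0, 1], [0, 0.0, 0, 0, 0, 0, 1], [0, 0.0, 0, 0, 0, 0, 1]])

```text
clock: 22.5
position: [0.5612, 0.155, 0.0359]
ee_rot: [-0.001, 0.154, 0.988, -0.001]
contact_force: [-1.2, -5.2, -3.8]
width: 0.0222
gripper_force: 60.5
```

```bash
python3 -c "
from h import *
st()"
```

```text
t 22.5 rail x 0.0068 y -0.0137 z 0.0359 Fx -5.4 Fy -0.5 Fz -3.8 M [-0.96 -0.03 -0.02] w 0.0222
cur [0.5612 0.155  0.0359] yaw 1.2607 tilt [-0.0012 -0.0011] shift [0. 0. 0.] rz 0.0 F [-1.2 -5.2 -3.8] t 22.5
```

Emit:
servo_tool(increments=[[0, 0.05, 0, 0, 0, 0, 1], [0, 0.05, 0, 0, 0, 0, 1], [0, 0.0, 0, 0, 0, 0, 1], [0, 0.0, 0, 0, 0, 0, 1], [0, 0.0, 0, 0, 0, 0, 1]])

```text
clock: 23.0
position: [0.5614, 0.1554, 0.036]
ee_rot: [-0.001, 0.154, 0.988, -0.001]
contact_force: [-0.9, -6.8, -3.3]
width: 0.0226
gripper_force: 60.6
```

```bash
python3 -c "
from h import *
st()"
```

```text
t 23.0 rail x 0.0071 y -0.0138 z 0.036 Fx -6.8 Fy -1.3 Fz -3.3 M [-1.25  0.09 -0.01] w 0.0226
cur [0.5614 0.1554 0.036 ] yaw 1.261 tilt [-0.0015 -0.0022] shift [0. 0. 0.] rz 0.1 F [-0.9 -6.8 -3.3] t 23.0
```

Emit:
servo_tool(increments=[[0, 0.06, 0, 0, 0, 0, 1], [0, 0, 0, 0, 0, 0, 1], [0, 0.0, 0, 0, 0, 0, 1], [0, 0.0, 0, 0, 0, 0, 1], [0, 0.0, 0, 0, 0, 0, 1]])

```text
clock: 23.5
position: [0.5614, 0.1556, 0.036]
ee_rot: [-0.001, 0.154, 0.988, -0.002]
contact_force: [-0.5, -7.9, -2.2]
width: 0.0226
gripper_force: 60.6
```

```bash
python3 -c "
from h import *
st()"
```

```text
t 23.5 rail x 0.0074 y -0.0137 z 0.036 Fx -7.6 Fy -2.0 Fz -2.2 M [-1.4   0.05 -0.02] w 0.0226
cur [0.5614 0.1556 0.036 ] yaw 1.2613 tilt [-0.0018 -0.0028] shift [0. 0. 0.] rz 0.1 F [-0.5 -7.9 -2.2] t 23.5
```

Emit:
servo_tool(increments=[[0, 0, 0.05, 0, 0, 0, 1], [0, 0, 0, 0, 0, 0, 0.3], [0, 0.0, 0, 0, 0, 0, 0.1], [0, 0.0, 0, 0, 0, 0, 0.1], [0, 0.0, -0.5, 0, 0, 0, 0.1]])

```text
clock: 24.0
position: [0.5622, 0.1579, 0.0405]
ee_rot: [-0.0, 0.155, 0.988, 0.0]
contact_force: [0.1, -0.5, -0.1]
width: 0.0383
gripper_force: 0.0
```

Emit:
servo_tool(increments=[[0, 0, -1, 0, 0, 0, 0.1], [0, 0, -2, 0, 0, 0, 0.1], [0, 0.0, -2, 0, 0, 0, 0.1], [0, 0.0, -1, 0, 0, 0, 0.3], [0, 0.0, 0, 0, 0, 0, 0.3]])

```text
clock: 24.5
position: [0.5638, 0.1576, 0.1026]
ee_rot: [0.002, 0.155, 0.988, 0.001]
contact_force: [0.5, -0.3, -0.2]
width: 0.0298
gripper_force: 0.0
```

```bash
python3 - <<'E'
from h import *
st()
S=lambda x,y:((x-400)*65/400+205,y*65/400+160)
T=lambda x,y:(x*65/400+290,y*65/400+170)
for P,Q,z in((S(582,97),S(662,127),.0545),(S(455,268),S(650,332),.023)):
  a,b=ray('scene',P,z),ray('scene',Q,z);print(a,b,np.arctan2(*(b-a)[1::-1]),np.linalg.norm(a-b))
a,b=ray('top',T(280,262),.0545),ray('top',T(165,295),.0545);print(np.arctan2(*(b-a)[1::-1]),np.linalg.norm(a-b))
for c in('top','scene'):
  for l in('knob_grip','post'):
    for d in finder.tip_of(l,c)[:4]:print(c,l,round(d['p'],2),ray(c,d['at'],.0655 if l=='knob_grip' else .068).round(4))
E
```

```text
t 24.5 rail x 0.01 y -0.0154 z 0.1026 Fx -0.1 Fy -0.6 Fz -0.2 M [-0.01  0.01  0.01] w 0.0298
cur [0.5638 0.1576 0.1026] yaw 1.2603 tilt [0.0045 0.0009] shift [0. 0. 0.] rz 0.0 F [ 0.5 -0.3 -0.2] t 24.5
[ 0.51295923 -0.21784382  0.0545    ] [ 0.50506015 -0.18511904  0.0545    ] 1.8076449656473494 0.03366461941277277
[ 0.58624654 -0.2196079   0.023     ] [ 0.56269893 -0.14387797  0.023     ] 1.8722610635257022 0.07930644911644898
1.846120591102769 0.03997749748095225
top knob_grip 0.64 [ 0.5126 -0.3484  0.0655]
top knob_grip 0.55 [ 0.4141 -0.4183  0.0655]
top post 0.88 [ 0.448  -0.4625  0.068 ]
top post 0.85 [ 0.535  -0.3109  0.068 ]
top post 0.82 [0.5159 0.0031 0.068 ]
scene knob_grip 0.74 [ 0.5247 -0.3413  0.0655]
scene knob_grip 0.59 [ 0.4319 -0.4125  0.0655]
scene knob_grip 0.2 [0.5337 0.0778 0.0655]
scene knob_grip 0.18 [0.4062 0.206  0.0655]
scene post 0.96 [ 0.5531 -0.2964  0.068 ]
scene post 0.65 [0.5156 0.     0.068 ]
scene post 0.57 [ 0.4643 -0.4416  0.068 ]
```

```bash
python3 - <<'E'
from h import *
for c in('top','scene'):
  im=optics.get_image(c); cv2.imwrite('pics/k_%s.png'%c,im[:,:,::-1])
  for l,z in(('knob_grip',.0655),('post',.068),('carriage',.023)):
    for d in finder.tip_of(l,c)[:4]:
      r=ray(c,d['at'],z)
      if r[1]>-.1: print(c,l,round(d['p'],2),np.round(d['at'],1),r.round(4))
q=w([.5612,.1545,1.26],(0,.0482,.1026));print('knob est',q)
togo(*q,1.22-np.pi/2)
im=cv2.imread('pics/k_scene.png')[240:330,310:415];cv2.imwrite('pics/k.png',cv2.resize(im,None,fx=6,fy=6,interpolation=cv2.INTER_CUBIC))
E
```

```text
top knob_grip 0.52 [136.8 215.9] [0.5112 0.1713 0.0655]
top post 0.91 [145.1 188.6] [0.5656 0.1566 0.068 ]
top carriage 0.8 [150.1 205.3] [0.5392 0.1584 0.023 ]
scene knob_grip 0.45 [376.4 270.7] [0.5233 0.1699 0.0655]
scene post 0.83 [359.7 280.2] [0.563  0.1556 0.068 ]
scene carriage 0.74 [360.1 288.6] [0.5562 0.1596 0.023 ]
knob est [0.51530925 0.16924037 0.1026    ]
cur [0.5622 0.1572 0.1001] yaw 1.2603 tilt [-0.0005  0.    ] shift [ 4.84 -0.29 -0.25] rz 92.3 F [ 0.3 -0.   0.7] t 25.1
```

View pics/k.png

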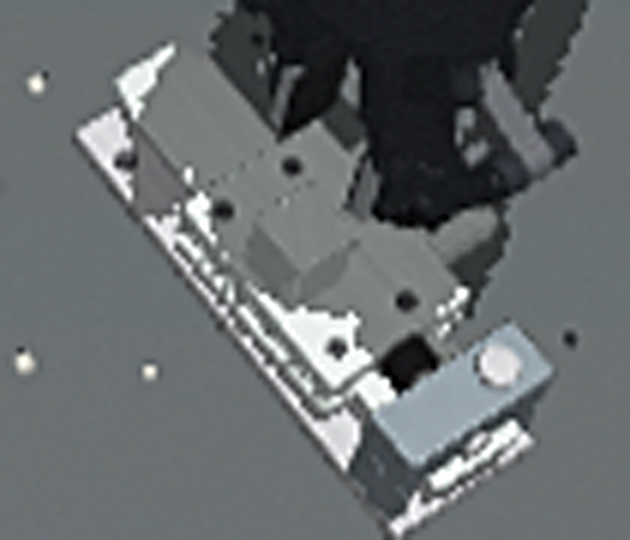

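The last picture shows the carrier on the rail right in front of the black bumper (crop 410,365), with the post at (305,235) and the knob under the gripper. I'm moving over the knob and turning the gripper a quarter.

Emit:
servo_tool(increments=[[2.4, -0.15, 0, 0, 0, 8.4, 0.3], [0, 0, 0, 0, 0, 8.4, 0.3], [0, 0, 0, 0, 0, 8.4, 0.3], [0, 0, 0, 0, 0, 8.4, 0.3], [0, 0, 0, 0, 0, 8.4, 0.3]])

```text
clock: 25.6
position: [0.539, 0.1632, 0.1005]
ee_rot: [0.0, 0.501, 0.865, 0.0]
contact_force: [-0.2, -0.2, 0.4]
width: 0.03
gripper_force: 0.0
```

Emit:
servo_tool(increments=[[0, 0, 0, 0, 0, 8.4, 0.3], [0, 0, 0, 0, 0, 8.4, 0.3], [0, 0, 0, 0, 0, 8.4, 0.3], [0, 0, 0, 0, 0, 8.4, 0.3], [0, 0, 0, 0, 0, 8.4, 0.3]])

```text
clock: 26.1
position: [0.5391, 0.1632, 0.1004]
ee_rot: [-0.0, 0.778, 0.628, 0.0]
contact_force: [-0.7, -0.1, -0.0]
width: 0.0303
gripper_force: 0.0
```

Emit:
servo_tool(increments=[[0, 0, 0, 0, 0, 8.3, 0.3], [0, 0, 0, 0, 0, 0, 0.3], [0, 0, 0, 0, 0, 0, 0.3], [0, 0, 0, 0, 0, 0, 0.3], [0, 0, 0, 0, 0, 0, 0.3]])

```text
clock: 26.6
position: [0.539, 0.1631, 0.1004]
ee_rot: [-0.0, 0.819, 0.573, 0.0]
contact_force: [-0.4, -0.6, -0.1]
width: 0.0299
gripper_force: 0.0
```

```bash
python3 - <<'E'
from h import *
q=w([.5612,.1545,1.26],(0,.0482,.06))
togo(*q,1.22-np.pi/2)
E
```

```text
cur [0.539  0.1631 0.1004] yaw -0.3495 tilt [-0.      0.0001] shift [-0.24 -2.44  4.04] rz 0.1 F [-0.4 -0.6 -0.1] t 26.6
```

Emit:
servo_tool(increments=[[-0.24, -2.44, 0, 0, 0, 0, 0.3], [0, 0, 2, 0, 0, 0, 0.3], [0, 0, 1.5, 0, 0, 0, 0.3], [0, 0, 0.5, 0, 0, 0, 0.3], [0, 0, 0, 0, 0, 0, 0.3]])

```text
clock: 27.1
position: [0.5148, 0.1691, 0.0598]
ee_rot: [-0.0, 0.819, 0.573, -0.001]
contact_force: [0.2, -0.4, 0.1]
width: 0.0299
gripper_force: 0.0
```

Emit:
servo_tool(increments=[[0, 0, 0.5, 0, 0, 0, 0.3], [0, 0, 0.5, 0, 0, 0, 0.3], [0, 0, 0.5, 0, 0, 0, 0.3], [0, 0, 0, 0, 0, 0, 0.3], [0, 0, 0, 0, 0, 0, 0.3]])

```text
clock: 27.6
position: [0.5153, 0.1692, 0.0453]
ee_rot: [-0.0, 0.82, 0.573, -0.0]
contact_force: [-0.4, 0.3, 0.7]
width: 0.03
gripper_force: 0.0
```

```bash
python3 - <<'E'
from h import *
q=w([.5612,.1545,1.26],(0,.0482,.038))
togo(*q,1.22-np.pi/2);st()
E
```

```text
cur [0.5153 0.1692 0.0453] yaw -0.3506 tilt [-0.0001  0.    ] shift [0.   0.   0.73] rz 0.0 F [-0.4  0.3  0.7] t 27.6
t 27.6 rail x 0.0062 y 0.0344 z 0.0453 Fx 0.1 Fy 0.5 Fz 0.7 M [-0.03  0.02  0.  ] w 0.03
cur [0.5153 0.1692 0.0453] yaw -0.3506 tilt [-0.0001  0.    ] shift [0. 0. 0.] rz -92.3 F [-0.4  0.3  0.7] t 27.6
```

Emit:
servo_tool(increments=[[0, 0, 0.3, 0, 0, 0, 0.3], [0, 0, 0.3, 0, 0, 0, 0.3], [0, 0, 0.2, 0, 0, 0, 0.3], [0, 0, 0, 0, 0, 0, 0.3], [0, 0, 0, 0, 0, 0, 0.3]], squeeze=25)

```text
clock: 28.1
position: [0.5153, 0.1693, 0.0374]
ee_rot: [-0.0, 0.82, 0.573, 0.0]
contact_force: [0.4, -0.4, -0.4]
width: 0.0301
gripper_force: 0.0
```

Emit:
servo_tool(increments=[[0, 0, 0, 0, 0, 0, 0.5], [0, 0, 0, 0, 0, 0, 0.7], [0, 0, 0, 0, 0, 0, 0.8], [0, 0, 0, 0, 0, 0, 1], [0, 0, 0, 0, 0, 0, 1]], squeeze=25)

```text
clock: 28.6
position: [0.516, 0.1692, 0.0377]
ee_rot: [0.0, 0.82, 0.573, 0.001]
contact_force: [1.3, -0.9, 0.7]
width: 0.0091
gripper_force: 24.4
```

```bash
python3 - <<'E'
from h import *
st()
E
```

```text
t 28.6 rail x 0.0064 y 0.0336 z 0.0377 Fx -0.5 Fy -1.5 Fz 0.7 M [-0.21 -0.31 -0.07] w 0.0091
cur [0.516  0.1692 0.0377] yaw -0.3507 tilt [ 0.0015 -0.    ] shift [0. 0. 0.] rz -92.3 F [ 1.3 -0.9  0.7] t 28.6
```

Emit:
servo_tool(increments=[[0, 0, 0, 0, 0, 0, 1], [0, 0, 0, 0, 0, 0, 1], [0.05, 0, 0, 0, 0, 0, 1], [0.05, 0, 0, 0, 0, 0, 1], [0, 0, 0, 0, 0, 0, 1]], squeeze=70)

```text
clock: 29.1
position: [0.5159, 0.1692, 0.0377]
ee_rot: [0.001, 0.819, 0.573, -0.0]
contact_force: [1.3, -5.0, 4.0]
width: 0.0074
gripper_force: 72.4
```

```bash
python3 - <<'E'
from h import *
st()
E
```

```text
t 29.1 rail x 0.0064 y 0.0337 z 0.0377 Fx -4.4 Fy -2.8 Fz 4.0 M [-0.89 -0.28 -0.11] w 0.0074
cur [0.5159 0.1692 0.0377] yaw -0.3499 tilt [ 0.0006 -0.0017] shift [0. 0. 0.] rz -92.2 F [ 1.3 -5.   4. ] t 29.1
```

Emit:
servo_tool(increments=[[0.05, 0, 0, 0, 0, 0, 1], [0.05, 0, 0, 0, 0, 0, 1], [0.05, 0, 0, 0, 0, 0, 1], [0, 0, 0, 0, 0, 0, 1], [0, 0, 0, 0, 0, 0, 1]])

```text
clock: 29.6
position: [0.5159, 0.1693, 0.0377]
ee_rot: [0.002, 0.819, 0.574, -0.001]
contact_force: [0.2, -8.3, 5.7]
width: 0.0076
gripper_force: 72.5
```

```bash
python3 - <<'E'
from h import *
st()
E
```

```text
t 29.6 rail x 0.0065 y 0.0337 z 0.0377 Fx -7.9 Fy -2.7 Fz 5.7 M [-1.48 -0.19 -0.09] w 0.0076
cur [0.5159 0.1693 0.0377] yaw -0.3491 tilt [-0.0004 -0.0041] shift [0. 0. 0.] rz -92.2 F [ 0.2 -8.3  5.7] t 29.6
```

Emit:
servo_tool(increments=[[0.05, 0.05, -0.04, 0, 0, 0, 1], [0.05, 0, 0, 0, 0, 0, 1], [0, 0, 0, 0, 0, 0, 1], [0, 0, 0, 0, 0, 0, 1], [0, 0, 0, 0, 0, 0, 1]])

```text
clock: 30.1
position: [0.5159, 0.1693, 0.0378]
ee_rot: [0.002, 0.819, 0.574, -0.002]
contact_force: [0.9, -9.9, 4.6]
width: 0.0077
gripper_force: 72.4
```

```bash
python3 - <<'E'
from h import *
st()
E
```

```text
t 30.1 rail x 0.0065 y 0.0338 z 0.0378 Fx -9.1 Fy -3.9 Fz 4.6 M [-1.7  -0.09 -0.09] w 0.0077
cur [0.5159 0.1693 0.0378] yaw -0.3487 tilt [-0.0021 -0.0055] shift [0. 0. 0.] rz -92.2 F [ 0.9 -9.9  4.6] t 30.1
```

Emit:
servo_tool(increments=[[0, 0.06, -0.05, 0, 0, 0, 1], [0, 0.06, -0.04, 0, 0, 0, 1], [0, 0.06, -0.02, 0, 0, 0, 1], [0, 0, 0, 0, 0, 0, 1], [0, 0, 0, 0, 0, 0, 1]])

```text
clock: 30.6
position: [0.5161, 0.1696, 0.0379]
ee_rot: [0.0, 0.819, 0.573, -0.003]
contact_force: [-0.9, -7.0, 0.5]
width: 0.0075
gripper_force: 71.9
```

```bash
python3 - <<'E'
from h import *
st()
E
```

```text
t 30.6 rail x 0.0068 y 0.0337 z 0.0379 Fx -6.9 Fy -1.3 Fz 0.5 M [-1.23  0.05 -0.13] w 0.0075
cur [0.5161 0.1696 0.0379] yaw -0.3496 tilt [-0.0053 -0.0039] shift [0. 0. 0.] rz -92.2 F [-0.9 -7.   0.5] t 30.6
```

Emit:
servo_tool(increments=[[0.05, 0, 0, 0, 0, 4, 1], [0, 0, 0, 0, 0, 5, 1], [0, 0, 0, 0, 0, 5, 1], [0, 0, 0, 0, 0, 5, 1], [0, 0, 0, 0, 0, 5, 1]])

```text
clock: 31.1
position: [0.5163, 0.1697, 0.0379]
ee_rot: [0.001, 0.921, 0.389, -0.003]
contact_force: [0.6, -8.3, 1.1]
width: 0.0077
gripper_force: 71.9
```

```bash
python3 - <<'E'
from h import *
st()
E
```

```text
t 31.1 rail x 0.007 y 0.0335 z 0.0379 Fx -7.7 Fy -3.1 Fz 1.1 M [-1.29  0.06  0.13] w 0.0077
cur [0.5163 0.1697 0.0379] yaw -0.7711 tilt [-0.0052 -0.0047] shift [0. 0. 0.] rz -116.4 F [ 0.6 -8.3  1.1] t 31.1
```

Emit:
servo_tool(increments=[[0.04, 0.07, 0, 0, 0, 5, 1], [0, 0, 0, 0, 0, 5, 1], [0, 0, 0, 0, 0, 5, 1], [0, 0, 0, 0, 0, 5, 1], [0, 0, 0, 0, 0, 5, 1]])

```text
clock: 31.6
position: [0.5164, 0.1697, 0.0379]
ee_rot: [0.002, 0.984, 0.181, -0.004]
contact_force: [-1.4, -7.7, 2.2]
width: 0.0075
gripper_force: 72.1
```

```bash
python3 - <<'E'
from h import *
st()
E
```

```text
t 31.6 rail x 0.007 y 0.0334 z 0.0379 Fx -7.7 Fy -1.0 Fz 2.2 M [-1.22  0.17  0.2 ] w 0.0075
cur [0.5164 0.1697 0.0379] yaw -1.2076 tilt [-0.0063 -0.0044] shift [0. 0. 0.] rz -141.4 F [-1.4 -7.7  2.2] t 31.6
```

Emit:
servo_tool(increments=[[0, 0, 0, 0, 0, 3, 1], [0, 0, 0, 0, 0, 3, 1], [0, 0, 0, 0, 0, 3, 1], [0, 0, 0, 0, 0, 3, 1], [0, 0, 0, 0, 0, 0, 1]])

```text
clock: 32.1
position: [0.5165, 0.1697, 0.0379]
ee_rot: [0.002, 0.997, 0.078, -0.003]
contact_force: [-1.4, -7.3, 1.6]
width: 0.0074
gripper_force: 72.0
```

```bash
python3 - <<'E'
from h import *
st()
E
```

```text
t 32.1 rail x 0.007 y 0.0334 z 0.0379 Fx -7.4 Fy -0.9 Fz 1.6 M [-1.24  0.23  0.05] w 0.0074
cur [0.5165 0.1697 0.0379] yaw -1.4144 tilt [-0.0062 -0.0044] shift [0. 0. 0.] rz -153.2 F [-1.4 -7.3  1.6] t 32.1
```

Emit:
servo_tool(increments=[[0, 0, 0, 0, 0, 3, 1], [0, 0, 0, 0, 0, 3, 1], [0, 0, 0, 0, 0, 3, 1], [0, 0, 0, 0, 0, 0, 1], [0, 0, 0, 0, 0, 0, 1]])

```text
clock: 32.6
position: [0.5165, 0.1697, 0.0379]
ee_rot: [0.002, 1.0, -0.0, -0.003]
contact_force: [-1.5, -8.0, 1.5]
width: 0.0073
gripper_force: 72.0
```

```bash
python3 - <<'E'
from h import *
st()
E
```

```text
t 32.6 rail x 0.007 y 0.0333 z 0.0379 Fx -8.1 Fy -1.0 Fz 1.5 M [-1.26  0.18 -0.09] w 0.0073
cur [0.5165 0.1697 0.0379] yaw -1.5711 tilt [-0.0062 -0.0044] shift [0. 0. 0.] rz -162.2 F [-1.5 -8.   1.5] t 32.6
```

Emit:
servo_tool(increments=[[0, 0, 0, 0, 0, 3, 1], [0, 0, 0, 0, 0, 3, 1], [0, 0, 0, 0, 0, 3, 1], [0, 0, 0, 0, 0, 0, 1], [0, 0, 0, 0, 0, 0, 1]])

```text
clock: 33.1
position: [0.5165, 0.1696, 0.0379]
ee_rot: [0.002, 0.997, -0.079, -0.003]
contact_force: [-2.0, -7.7, 1.8]
width: 0.0077
gripper_force: 72.0
```

```bash
python3 - <<'E'
from h import *
st()
E
```

```text
t 33.1 rail x 0.007 y 0.0334 z 0.0379 Fx -7.9 Fy -0.5 Fz 1.8 M [-1.3   0.23  0.03] w 0.0077
cur [0.5165 0.1696 0.0379] yaw -1.7281 tilt [-0.0063 -0.0044] shift [0. 0. 0.] rz -171.2 F [-2.  -7.7  1.8] t 33.1
```

Emit:
servo_tool(increments=[[0, 0, 0, 0, 0, 2, 1], [0, 0, 0, 0, 0, 2, 1], [0, 0, 0, 0, 0, 0, 1], [0, 0, 0, 0, 0, 0, 1], [0, 0, 0, 0, 0, 0, 1]])

```text
clock: 33.6
position: [0.5165, 0.1696, 0.0379]
ee_rot: [0.003, 0.994, -0.112, -0.003]
contact_force: [-1.8, -7.9, 1.8]
width: 0.0074
gripper_force: 72.3
```

```bash
python3 - <<'E'
from h import *
st()
im=optics.get_image('scene')
for l in('clamp_knob','knob_grip'):
  for d in finder.silhouettes(l,'scene')[:4]:print(l,round(d['p'],2),np.round(d['box']))
s=manip.get_state();print(s['qpos'],s['effort'])
E
```

```text
t 33.6 rail x 0.007 y 0.0333 z 0.0379 Fx -8.1 Fy -0.7 Fz 1.8 M [-1.16  0.23  0.47] w 0.0074
cur [0.5165 0.1696 0.0379] yaw -1.796 tilt [-0.0062 -0.0047] shift [0. 0. 0.] rz -175.1 F [-1.8 -7.9  1.8] t 33.6
clamp_knob 0.54 [194. 151.  15.  12.]
clamp_knob 0.44 [377. 274.  14.  16.]
knob_grip 0.68 [198. 117.  10.  16.]
knob_grip 0.58 [192. 152.  16.  12.]
knob_grip 0.43 [376. 275.  12.  13.]
[ 0.19191425  0.37665285  1.80430649 -0.00422889  0.96763143  1.99033295] [  3.09243679 -41.45530343 -20.44680476   2.27136165  -0.94651982
   0.47291989]
```

Emit:
servo_tool(increments=[[0, 0.05, 0, 0, 0, 0, 1], [0, 0.05, 0, 0, 0, 0, 1], [0, 0.05, 0, 0, 0, 0, 1], [0, 0, 0, 0, 0, 0, 1], [0, 0, 0, 0, 0, 0, 1]])

```text
clock: 34.25
position: [0.5166, 0.1697, 0.0379]
ee_rot: [0.001, 0.994, -0.113, -0.003]
contact_force: [-3.3, -4.6, -1.0]
width: 0.0075
gripper_force: 72.1
```

```bash
python3 - <<'E'
from h import *
st()
E
```

```text
t 34.25 rail x 0.007 y 0.0333 z 0.0379 Fx -5.4 Fy 1.7 Fz -1.0 M [-0.81  0.47  0.53] w 0.0075
cur [0.5166 0.1697 0.0379] yaw -1.7977 tilt [-0.0054 -0.002 ] shift [0. 0. 0.] rz -175.2 F [-3.3 -4.6 -1. ] t 34.25
```

Emit:
servo_tool(increments=[[0, 0.05, 0, 0, 0, 0, 1], [0, 0, 0, 0, 0, 0, 0.6], [0, 0, 0, 0, 0, 0, 0.3], [0, 0, 0, 0, 0, 0, 0.3], [0, 0, 0, 0, 0, 0, 0.3]])

```text
clock: 34.75
position: [0.5198, 0.1706, 0.0392]
ee_rot: [-0.001, 0.993, -0.114, 0.001]
contact_force: [0.1, -0.4, -0.5]
width: 0.0298
gripper_force: 0.0
```

Emit:
servo_tool(increments=[[0, 0, -0.5, 0, 0, 0, 0.3], [0, 0, -1, 0, 0, 0, 0.3], [0, 0, -2, 0, 0, 0, 0.3], [0, 0, -4, 0, 0, 0, 0.3], [0, 0, -4, 0, 0, 0, 0.3]])

```text
clock: 35.25
position: [0.5188, 0.1701, 0.1555]
ee_rot: [-0.0, 0.993, -0.114, -0.0]
contact_force: [0.8, -0.4, -0.2]
width: 0.0298
gripper_force: 0.0
```

Emit:
servo_tool(increments=[[-4, 0, 0, 0, 0, 0, 0.3], [-4, 0, 0, 0, 0, 0, 0.3], [-4, 0, 0, 0, 0, 0, 0.3], [-4, 0, 0, 0, 0, 0, 0.3], [0, 0, 0, 0, 0, 0, 0.3]])

```text
clock: 35.75
position: [0.3577, 0.2065, 0.1545]
ee_rot: [-0.0, 0.994, -0.113, -0.002]
contact_force: [0.2, -0.1, 0.2]
width: 0.0298
gripper_force: 0.0
```

```bash
python3 - <<'E'
from h import *
print(manip.get_state()['position'])
for c in('top','scene'):
  im=optics.get_image(c)
  for l in('knob_grip','clamp_knob'):
    for d in finder.silhouettes(l,c)[:5]:
      x,y,W,H=d['box']
      if ray(c,(x,y),.06)[1]<0: continue
      m=np.argwhere(d['region'])[:,::-1].astype(np.float32)
      P=np.array([ray(c,p,.0775)[:2] for p in m]);cv=np.cov(P.T);ev,V=np.linalg.eigh(cv)
      print(c,l,round(d['p'],2),len(m),P.mean(0).round(4),'yaw',np.arctan2(V[1,1],V[0,1]).round(2),np.sqrt(ev).round(4))
  for l,z in(('post',.068),('carriage',.023)):
    for d in finder.tip_of(l,c)[:4]:
      r=ray(c,d['at'],z)
      if r[1]>-.1: print(c,l,round(d['p'],2),r.round(4))
  # dark pixels around the knob
  k=w([.5612,.1545,1.26],(0,.0482,.0775))
  u=proj(c,k).astype(int); g=im[u[1]-14:u[1]+15,u[0]-14:u[0]+15].max(2); print(u)
  print('\n'.join(''.join('#' if v<45 else '.' for v in r) for r in g))
E
```

```text
[0.35772415 0.20647148 0.15449653]
top knob_grip 0.71 200 [0.5113 0.1629] yaw 2.9 [0.0068 0.0093]
top clamp_knob 0.74 212 [0.5139 0.1625] yaw 3.12 [0.0069 0.0097]
top post 0.78 [0.5575 0.1577 0.068 ]
top carriage 0.88 [0.5507 0.1551 0.023 ]
[136 212]
.............................
.............................
.............................
.............................
.............................
.............................
.............................
...................#.........
...................##........
..................####.......
..................####.......
..................####.......
..................#####......
.................######......
.................######.#....
.................#####..#....
.................#####.......
................######.......
................######..#....
................######..#....
................#####..#.....
...............######.#......
...............#####.........
...............####..........
................##...........
.............................
.............................
.............................
.........
[... 524 characters left out ...]
..........
.............................
.............................
.............................
.............................
...................#.........
.................#####.......
................######.......
................#######......
...............#######.......
.............#########.......
............#########........
..........###########........
........###########..........
........##########...........
.......############..........
.......############..........
.......############..........
......#############..........
......#############..........
.......###########...........
........#########............
...........####..............
.............................
```

```bash
python3 -c "
from rig import manip
print(manip.sign_off())"
```

```text
the job is handed in; nothing more can be done
None
```

The job is handed in: the carrier is on the rail and was pressed on the bumper with about 8 N, the knob was turned about 1.45 rad to its end, and the carrier held its place as I eased off the push. The remaining bumper force was not measured after release, and sign-off returned no verdict.

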